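# Face up the paint display

### The arm

A 6-joint arm with a two-finger parallel gripper is mounted at the origin on a cart in front of the work surface, level with it; the furniture and walls round the work are solid. World frame = base frame: x ahead of the robot, y to its left, z up, the work surface at z = 0. Lengths are in m, angles in rad, forces in N, time in s.
With the tool pointing down it reaches from about 0.35 to 0.975 m from the base axis. Payload 4.9 kg.
Tool frame: the origin (TCP) lies midway between the tips of the shut fingers; the grasp point (between the pads) lies 19 mm behind it; x points along the fingers, y is the direction in which the jaws open and shut, and the axes are right-handed (so a half turn about x gives the same grasp; the last joint's range is limited). The gripper opens to 85 mm and grips with 20 to 120 N. Pads are 22 mm wide; open, the fingers measure 114 mm over their backs; the gripper's body (76 mm by 85 mm) begins 54 mm behind the grasp point. The pads swing forward as they close: fully open they stand 13 mm farther back than shut.
Start: joints at [-1.282, 0.053, 1.613, -0, 1.476, -0.119], TCP at [0.248, -0.574, 0.231] pointing down, gripper open.
Joint ranges: [-3.01, 3.01], [-1.01, 2.22], [0.06, 2.58], [-1.02, 4.17], [0.09, 2.62], [-3.14, 3.14]. Speed limits (rad/s): [2.57, 2.57, 3.14, 3.14, 3.14, 3.14].

### API

Orientations are given as a rotation vector (axis times angle).
In Python, from station import ctrl gives the robot as it stands.
- The arm moves only by the shell command python3 -m handwheel 'ROWS' [FORCE]. ROWS is JSON, a list of rows, each a list of 3 entries, a list of its own where there are three numbers: the finger opening in m, from 0 to 0.0854, then the shift along the tool's x, y, z in m, then the turn, a rotation vector about the tool's x, y, z in degrees. In form: [[claw, [dx, dy, dz], [ax, ay, az]], ...]. A call has 1 to 10 rows; each row shifts and turns the commanded pose from where the row before left it, along the tool's axes as they then stand; what a row does not reach is not made up. A row lasts 1/12 s, in which the tool goes at most 41.7 mm and 7.16 degrees, less where a joint would pass 70% of its speed; a pose out of reach is approached as far as the arm can. A call with a gripper value outside its range is refused whole. The fingers move at their own pace and stop on an object; FORCE is the grip in N (left out, the last holds). Time passes only in rows, so rows that do not move let the fingers close. It gives the time, the measured TCP pose, the force and the opening at its end, in the units of the state.
- ctrl.get_obs(): the state, without advancing time (a new reading comes with each control period).
- ctrl.get_image(name): name is "side" or "top" or "wrist"; returns the picture (400x640x3 uint8, red, green, blue); there is no depth.
- ctrl.camera_params(name): a dict with "vertical_fov" (degrees; the focal length in pixels is half the picture's height over the tangent of half this angle, whatever the lens; pixels are square), "cx", "cy" (the principal point, pixels), "D" ([k1, k2, p1, p2, k3] as OpenCV has them; the pictures are not rectified), "rvec" (rotation vector, rad) and "tvec" (3), from world to camera coordinates, as OpenCV has them; the wrist camera has in their place "T_tool_cam" (4x4, takes a point from camera to tool coordinates, whose origin is the TCP and whose axes are the tool frame's). Camera axes: x right, y down, z forward; pixel columns grow to the right and rows downward; lengths in m; the calibration is good to about 2 mm. A picture is of the moment at which its call begins: read the wrist's pose just before it. camera_params takes no time and is no camera call.
- ctrl.finish_job(): hands the job in, once; it reports no verdict.
Trained networks look in the newest picture that a camera, given by its name, has taken for a name from the list of things; names that differ only in an ending like _2 or _b are one class to them, and where a whole thing is asked for, a point or a joint stands for the part that bears it (a point fixed in the world has none). Each returns a list of dicts, best first, with "score" (0 to 1); they miss things now and then, are a little off and sometimes report something else, mostly with a low value. They report only what shows in the picture. A call takes as long as a camera call. They do not tell look-alikes from the thing itself.
- ctrl.look_for(thing, camera): "box" ([centre column, centre row, width, height] in pixels, round what is visible of it).
- ctrl.silhouettes(thing, camera): "mask" (400x640 bool, what is visible of it) and "box" ([centre column, centre row, width, height] in pixels, round what is visible of it).
- ctrl.tip_of(thing, camera): "centre" ([row, column] in pixels: a listed point, or the origin of a listed thing).
The state is a dict: "t": time; "q": joint angles; "dq": joint speeds; "effort": joint torques, N m; "tool_pos": TCP position; "tool_rot": TCP orientation; "contact_force": force on the tool from outside, world axes, zero at the start; "wrist_torque": the same for the moment, N m; "opening": finger opening in m.
Only numpy, scipy, OpenCV 4.12 (cv2) and the standard library are available. Lean on these libraries where they do the work, as an engineer would, in place of code of your own. Each camera call takes 0.05 s, during which the arm holds its last target.

### The job

Get the paint display ready for customers: roll every tin round in its swivel tray (they are too wide to grasp; a fingertip on the edge of the lid does it) until its label faces squarely to the front of the stand, and put each tin's colour block (same colour as its lid) into the recess right in front of it and press it down flush with the stand's top; a block whose tin is not there is not needed. When all that is done, turn up the light bar: turn the outer ring of the control box until its white line points at the green dot, without turning the inner knob. Do not knock the tape measure or the black tape roll about.

Things in the scene. Friction and masses are not known exactly. Their poses are not given: they have to be found in the camera images.
- stand: fixed plywood display stand, 220 mm deep (x) by 370 mm wide (y), 34 mm high; origin on the bench under it; x points to its back, y to its left; its front is its -x side. Three bays at y = +125, 0, -125 mm, each with a swivel tray for a tin (x = +35 mm) and in front of it a recess for a block (x = -85 mm). An aluminium light bar 14 mm high runs along the back edge
- recess_left (a point): centre of the mouth of the left bay's recess, level with the stand's top (34 mm up), axes as the stand's. Open-topped, 41 mm (x) by 55 mm (y). In it a carrier plate stands 12 mm below the stand's top at first, so that a block laid in sticks up 16 mm; pushed with about 6 N it slides down 16 mm to its stop, where the block is flush, and stays
- tray_left (a point): axis of the left bay's round black swivel tray, at the stand's top (34 mm up), 120 mm behind the recess centre. The tray is 104 mm across, turns easily without limit on an upright axis and stays where left; its floor is 8 mm, its rim 16 mm above the stand's top
- recess_middle (a point): centre of the mouth of the middle bay's recess, level with the stand's top (34 mm up), axes as the stand's. Open-topped, 41 mm (x) by 55 mm (y). In it a carrier plate stands 12 mm below the stand's top at first, so that a block laid in sticks up 16 mm; pushed with about 6 N it slides down 16 mm to its stop, where the block is flush, and stays
- tray_middle (a point): axis of the middle bay's round black swivel tray, at the stand's top (34 mm up), 120 mm behind the recess centre. The tray is 104 mm across, turns easily without limit on an upright axis and stays where left; its floor is 8 mm, its rim 16 mm above the stand's top
- recess_right (a point): centre of the mouth of the right bay's recess, level with the stand's top (34 mm up), axes as the stand's. Open-topped, 41 mm (x) by 55 mm (y). In it a carrier plate stands 12 mm below the stand's top at first, so that a block laid in sticks up 16 mm; pushed with about 6 N it slides down 16 mm to its stop, where the block is flush, and stays
- tray_right (a point): axis of the right bay's round black swivel tray, at the stand's top (34 mm up), 120 mm behind the recess centre. The tray is 104 mm across, turns easily without limit on an upright axis and stays where left; its floor is 8 mm, its rim 16 mm above the stand's top
- tin_red: steel paint tin with a flat red lid, 90 mm across (too wide to grasp), 113 mm tall, 0.6 kg, loose in one of the swivel trays (any bay; may be absent); lid 155 mm above the bench, 84 mm across. Origin at the centre of its underside, z up; its label faces its own -x. A fingertip pressed on the lid near the edge and moved round the axis takes tin and tray along
- label_red (a point): middle of the label of the red tin: a white paper panel with a red band, covering 104 degrees of the side; the point is 45 mm from the tin's axis, 58 mm above its base
- block_red_c (a point): centre of the red colour block, a rounded block 36 mm (its x) by 50 mm (its y) by 28 mm high, 60 g, lying flat on the bench to the right of the stand; either way round fits
- tin_blue: steel paint tin with a flat blue lid, 90 mm across (too wide to grasp), 113 mm tall, 0.6 kg, loose in one of the swivel trays (any bay; may be absent); lid 155 mm above the bench, 84 mm across. Origin at the centre of its underside, z up; its label faces its own -x. A fingertip pressed on the lid near the edge and moved round the axis takes tin and tray along
- label_blue (a point): middle of the label of the blue tin: a white paper panel with a blue band, covering 104 degrees of the side; the point is 45 mm from the tin's axis, 58 mm above its base
- block_blue_c (a point): centre of the blue colour block, a rounded block 36 mm (its x) by 50 mm (its y) by 28 mm high, 60 g, lying flat on the bench to the right of the stand; either way round fits
- tin_yellow: steel paint tin with a flat yellow lid, 90 mm across (too wide to grasp), 113 mm tall, 0.6 kg, loose in one of the swivel trays (any bay; may be absent); lid 155 mm above the bench, 84 mm across. Origin at the centre of its underside, z up; its label faces its own -x. A fingertip pressed on the lid near the edge and moved round the axis takes tin and tray along
- label_yellow (a point): middle of the label of the yellow tin: a white paper panel with a yellow band, covering 104 degrees of the side; the point is 45 mm from the tin's axis, 58 mm above its base
- block_yellow_c (a point): centre of the yellow colour block, a rounded block 36 mm (its x) by 50 mm (its y) by 28 mm high, 60 g, lying flat on the bench to the right of the stand; either way round fits
- light_box: fixed grey control box of the light bar, 92 x 92 x 28 mm, to the left of the stand; origin at the centre of its underside, axes x away from the robot, y left, z up at yaw 0. A green dot on its top lies towards its own +y side, between small white dots.
- ring_center (a point): centre of the outer ring, on the axis of ring and knob, half-way up the ring (36.5 mm above the bench)
- outer_ring (a joint): turn of the black ribbed outer ring, 58 mm across and 17 mm high (28 to 45 mm above the bench), in rad, growing clockwise seen from above; at 0 its white line points to the box's own -x side, at 1.57 it points to the green dot on the +y side. Stops at -0.3 and 2.8; it turns easily and stays where it is left
- inner_knob (a joint): turn of the small aluminium inner knob that stands on the ring's axis, 24 mm across, 45 to 61 mm above the bench, rad; it turns freely of the ring and very easily when touched
- inner_mark (a point): outer end of the red mark on the inner knob, 11 mm from its axis
- tape_measure: orange tape measure, 36 x 78 x 64 mm, standing at the bench's front edge; origin under it; bystander
- tape_roll: black roll of tape, 68 mm across, 19 mm high, on the right; bystander
Mind the look-alikes: they are no part of the job. There is more than one size of the part that bears block_red_c; the job needs the largest.

How it is judged:
By the outcome, as a careful person would: the job done as asked, in the order asked, and still so for the second after the job is handed in, with the robot touching nothing.
Of tin_red, tin_blue, tin_yellow only 2 to 3 are there at a start; the rules pass over those that are not, and their reading is None.
At some moment in a run one of block_red, block_blue, block_yellow may be knocked a few centimetres aside while the robot is not near it.
Once in a run the grip may slacken for a moment while it holds something.
It also fails if it takes over 210 s, if anything falls off the work surface, if the arm or the gripper's body presses on something with over 40 N, if the wrist force passes 120 N, or if a joint passes its speed limit or range.

## Working session

There is one attempt and no reset: what is moved stays moved. The work goes in short steps, Python scripts to look and compute and a shell command to move; the robot and the scene stay as the last step left them, time stands still between calls to the robot, and variables do not carry over. Pictures are saved under pics/ and viewed, and the job is handed in when it is done.

```bash
ls; mkdir -p pics
python3 - <<'E'
from station import ctrl
import cv2, numpy as np
np.set_printoptions(precision=4,suppress=True)
o=ctrl.get_obs(); print(o)
for n in ("side","top","wrist"):
    im=ctrl.get_image(n); cv2.imwrite(f"pics/{n}0.png",im[:,:,::-1]); print(n,ctrl.camera_params(n))
E
```

```text
pics
{'t': 0.0, 'q': array([-1.282 ,  0.0534,  1.6143, -0.    ,  1.476 , -0.119 ]), 'dq': array([ 0.002 ,  0.0001, -0.0001, -0.0006,  0.0006,  0.0002]), 'effort': array([  0.0021, -39.3681, -37.0174,  -0.    ,   0.007 ,   0.    ]), 'tool_pos': array([ 0.2477, -0.5731,  0.23  ]), 'tool_rot': array([ 1.9976,  0.4152, -1.9981]), 'contact_force': array([-0.1434, -1.0005,  0.4737]), 'wrist_torque': array([0.0217, 0.0216, 0.0739]), 'opening': 0.08553477763170785}
side {'vertical_fov': 43.37068759677674, 'cx': 313.64337617362446, 'cy': 207.4677572815586, 'D': array([-0.1104,  0.    ,  0.    ,  0.    ,  0.    ]), 'rvec': array([ 2.1652, -0.5548,  0.2825]), 'tvec': array([-0.4564,  0.2226,  1.5759])}
top {'vertical_fov': 47.603504757086995, 'cx': 317.96864992436394, 'cy': 197.7239362016266, 'D': array([-0.0862,  0.    ,  0.    ,  0.    ,  0.    ]), 'rvec': array([ 2.1555, -2.191 ,  0.0919]), 'tvec': array([-0.0137,  0.5388,  1.266 ])}
wrist {'vertical_fov': 69.72015582113418, 'cx': 322.6682505872172, 'cy': 200.01051196168905, 'D': array([-0.0514,  0.    ,  0.    ,  0.    ,  0.    ]), 'T_tool_cam': array([[ 0.0007, -0.3249,  0.9457, -0.1427],
       [ 1.    ,  0.0009, -0.0004, -0.0006],
       [-0.0007,  0.9457,  0.3249, -0.0842],
       [ 0.    ,  0.    ,  0.    ,  1.    ]])}
```

View pics/top0.png

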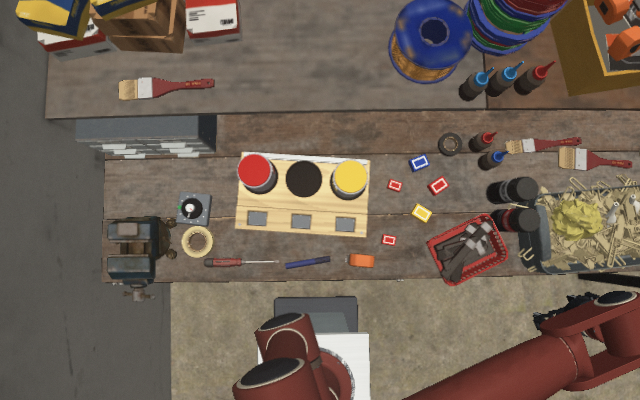

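View pics/side0.png

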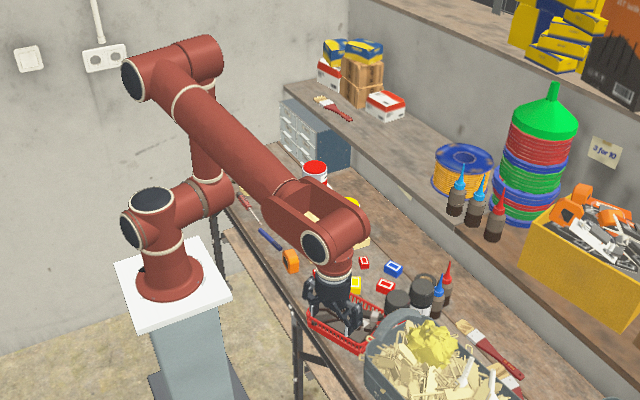

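View pics/wrist0.png

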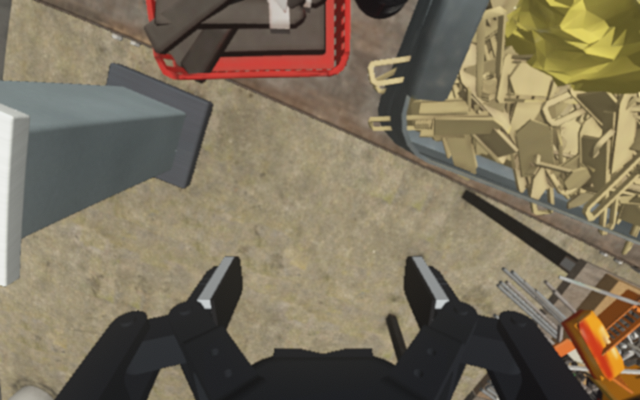

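```bash
cat > h.py <<'E'
from station import ctrl
import cv2, numpy as np
from scipy.spatial.transform import Rotation as R
np.set_printoptions(precision=4,suppress=True)
def cam(n,obs=None):
    p=ctrl.camera_params(n); f=200/np.tan(np.radians(p['vertical_fov'])/2)
    K=np.array([[f,0,p['cx']],[0,f,p['cy']],[0,0,1]])
    if 'rvec' in p:
        Rm=cv2.Rodrigues(p['rvec'])[0]; t=p['tvec']
    else:
        o=obs or ctrl.get_obs()
        T=np.eye(4);T[:3,:3]=R.from_rotvec(o['tool_rot']).as_matrix();T[:3,3]=o['tool_pos']
        W=np.linalg.inv(T@p['T_tool_cam']); Rm=W[:3,:3];t=W[:3,3]
    return K,p['D'],Rm,t
def px2w(C,uv,z):
    K,D,Rm,t=C
    uv=np.atleast_2d(np.array(uv,float)); n=cv2.undistortPoints(uv[:,None],K,D)[:,0]
    d=np.c_[n,np.ones(len(n))]@Rm; c=-Rm.T@t
    return c+d*((z-c[2])/d[:,2])[:,None]
def w2px(C,P):
    K,D,Rm,t=C
    return cv2.projectPoints(np.atleast_2d(np.array(P,float)),cv2.Rodrigues(Rm)[0],t,K,D)[0][:,0]
def crop(im,name,u0,v0,u1,v1,s):
    c=cv2.resize(im[v0:v1,u0:u1],None,fx=s,fy=s,interpolation=cv2.INTER_CUBIC)
    cv2.imwrite(f'pics/{name}.png',c[:,:,::-1])
E
python3 - <<'E'
from h import *
C=cam('top'); im=ctrl.get_image('top')
crop(im,'t1',165,140,475,280,2.5)
for th in ['stand','recess_left','recess_middle','recess_right','tray_left','tray_right','tray_middle','tin_red','tin_blue','tin_yellow','block_red_c','block_blue_c','block_yellow_c','light_box','ring_center','tape_measure','tape_roll','inner_mark','label_red','label_yellow']:
    r=ctrl.tip_of(th,'top')
    print(th,[(np.round(x['centre'][::-1],1),round(x['score'],2)) for x in r[:4]])
for th in ['block_red_c','block_blue_c','block_yellow_c','stand']:
    r=ctrl.look_for(th,'top'); print(th,[(np.round(x['box'],1),round(x['score'],2)) for x in r[:4]])
E
```

```text
stand [(array([301.2, 193.1]), 0.66)]
recess_left [(array([253.3, 215.6]), 0.82), (array([192.2, 212.7]), 0.34)]
recess_middle [(array([299.9, 218.8]), 0.76), (array([192., 210.]), 0.31)]
recess_right [(array([343.3, 225.8]), 0.83)]
tray_left [(array([261.5, 176.8]), 0.65), (array([344.9, 182.3]), 0.61), (array([299.1, 218.7]), 0.6)]
tray_right [(array([347.8, 180.4]), 0.83)]
tray_middle [(array([304.9, 178.6]), 0.91)]
tin_red [(array([259.1, 177.3]), 0.8)]
tin_blue [(array([307.2, 176.8]), 0.5)]
tin_yellow [(array([348.4, 182.7]), 0.9)]
block_red_c [(array([387.5, 240. ]), 0.72), (array([395.8, 182.5]), 0.68), (array([437.9, 183.5]), 0.55)]
block_blue_c [(array([419.7, 158.5]), 0.74), (array([358.1, 260.5]), 0.42)]
block_yellow_c [(array([418.8, 211.4]), 0.65), (array([258. , 176.9]), 0.16)]
light_box [(array([193.4, 209.9]), 0.74), (array([299.2, 193.9]), 0.55), (array([259.8, 176.8]), 0.44)]
ring_center [(array([191.9, 209.2]), 0.91), (array([194.2, 209.9]), 0.25), (array([359. , 257.7]), 0.16)]
tape_measure [(array([359.4, 259.3]), 0.74)]
tape_roll [(array([446.6, 144.1]), 0.79)]
inner_mark [(array([191.8, 212. ]), 0.63), (array([270.1, 158. ]), 0.21)]
label_red [(array([270.6, 161. ]), 0.71), (array([419.4, 213.2]), 0.5)]
label_yellow [(array([332. , 178.1]), 0.71)]
block_red_c [(array([394.6, 185.4,  13.6,  12. ]), 0.72), (array([389.5, 240.9,  14. ,   7.4]), 0.56), (array([437.1, 188.9,  18.3,  18.8]), 0.5)]
block_blue_c [(array([420.6, 162.9,  24. ,  20.4]), 0.6)]
block_yellow_c [(array([422.5, 213.4,  21.2,  22.8]), 0.49)]
stand [(array([303.5, 195.9, 137.6,  85.9]), 0.86), (array([351.5, 178.4,  36.4,  38.1]), 0.5)]
```

View pics/t1.png

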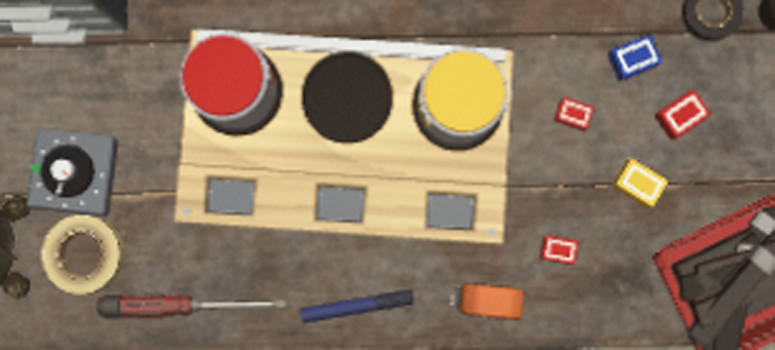

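Run:
```python
from h import *
C=cam('top'); im=cv2.imread('pics/top0.png')[:,:,::-1]
cr=np.array([(176,221),(503,243),(512,52),(191,31)])/2.5+[165,140]
w=px2w(C,cr,0.034); print(w)
for i in range(3): print(np.linalg.norm(w[i+1]-w[i]))
# recess opening corners (crop)
for r in [[(208,176),(257,179),(254,216),(205,213)],[(318,184),(366,186),(364,224),(316,221)],[(428,192),(476,194),(474,231),(426,228)]]:
    q=px2w(C,np.array(r)/2.5+[165,140],0.034); print('rec',q.mean(0),np.linalg.norm(np.diff(q,axis=0),axis=1))
hsv=cv2.cvtColor(np.ascontiguousarray(im),cv2.COLOR_RGB2HSV)
for n,(u,v) in dict(redA=(438,186),redB=(395,186),redC=(388,240),blue=(420,163),yel=(422,213)).items():
    s=hsv[v-14:v+15,u-14:u+15]; m=((s[...,1]>110)&(s[...,2]>90)).astype(np.uint8)
    cs,_=cv2.findContours(m,cv2.RETR_EXTERNAL,cv2.CHAIN_APPROX_NONE); c=max(cs,key=cv2.contourArea)
    p=c[:,0]+[u-14,v-14]; w=px2w(C,p,0.028)[:,:2].astype(np.float32)
    print(n,cv2.minAreaRect(w))
for n,(u,v) in dict(red=(258,176),yel=(349,178)).items():
    pass
h=[('red',(223,77)),('yellow',(464,92))]
for n,p in h: print(n,px2w(C,np.array(p)/2.5+[165,140],0.155))
print('tray mid',px2w(C,np.array((347,97))/2.5+[165,140],0.05))
for p in [(65,170),(60,169)]: print('ring',px2w(C,np.array(p)/2.5+[165,140],0.045),px2w(C,np.array(p)/2.5+[165,140],0.061))
print('box', px2w(C,np.array([(37,129),(116,138),(108,215),(28,206)])/2.5+[165,140],0.028))
print('tape',px2w(C,np.array([(713,14)])/2.5+[165,140],0.019),px2w(C,np.array([(490,300)])/2.5+[165,140],0.064))
```

```text
[[ 0.4547  0.2115  0.034 ]
 [ 0.4243 -0.156   0.034 ]
 [ 0.6407 -0.1718  0.034 ]
 [ 0.6714  0.1944  0.034 ]]
0.3687485686780279
0.21701668840675098
0.36745696711355597
rec [0.482  0.1491 0.034 ] [0.0557 0.0418 0.0555]
rec [0.4713 0.0251 0.034 ] [0.0541 0.0428 0.054 ]
rec [ 0.4609 -0.0984  0.034 ] [0.0541 0.0416 0.054 ]
redA ((0.5680620670318604, -0.3652511239051819), (0.037146542221307755, 0.05597677081823349), 32.17921829223633)
redB ((0.570814311504364, -0.24104489386081696), (0.03873402625322342, 0.03013763390481472), 69.96208953857422)
redC ((0.41689789295196533, -0.21967807412147522), (0.03933382034301758, 0.02817113697528839), 77.66985321044922)
blue ((0.6359849572181702, -0.31533628702163696), (0.013584109954535961, 0.029233699664473534), 22.29278564453125)
yel ((0.48992738127708435, -0.31308621168136597), (0.05435148999094963, 0.04100123047828674), 57.032440185546875)
red [[0.5991 0.1401 0.155 ]]
yellow [[ 0.5793 -0.1077  0.155 ]]
tray mid [[0.59   0.0162 0.05  ]]
ring [[0.5135 0.3354 0.045 ]] [[0.5124 0.3309 0.061 ]]
ring [[0.5147 0.3412 0.045 ]] [[0.5136 0.3365 0.061 ]]
box [[0.5624 0.3734 0.028 ]
 [0.5504 0.2816 0.028 ]
 [0.4627 0.2904 0.028 ]
 [0.4742 0.3829 0.028 ]]
tape [[ 0.6847 -0.4092  0.019 ]] [[ 0.3624 -0.1373  0.064 ]]
```

```bash
cat >> h.py <<'E'
def pose(a,p=0):
    a,p=np.radians([a,p]); ca,sa=np.cos(a),np.sin(a)
    h=np.array([ca,sa,0]);u=np.array([0,0,1.])
    x=np.sin(p)*h-np.cos(p)*u; z=np.cos(p)*h+np.sin(p)*u
    return np.c_[x,np.cross(z,x),z]
def plan(pos,a=None,p=0,o=None):
    o=o or ctrl.get_obs(); A=R.from_rotvec(o['tool_rot']); 
    B=R.from_matrix(pose(a,p)) if a is not None else A
    rv=(A.inv()*B).as_rotvec(degrees=True)
    d=np.array(pos)-o['tool_pos']
    print('now',o['tool_pos'],'q',o['q'],'t %.2f'%o['t'],'open %.4f'%o['opening'],'F',o['contact_force'])
    z=A.as_matrix()[:,2];x=A.as_matrix()[:,0]; print('azim z',np.degrees(np.arctan2(z[1],z[0])),'tilt x',np.degrees(np.arccos(-x[2])))
    print('turn(tool) deg',rv,'norm',np.linalg.norm(rv),'| shift mm in present axes',1e3*A.inv().apply(d),'| in final axes',1e3*B.inv().apply(d))
E
python3 - <<'E'
from h import *
plan([0.36,0.02,0.27],0,30)
plan([0.36,0.02,0.27],0,0)
E
```

```text
now [ 0.2479 -0.5737  0.2313] q [-1.282   0.0527  1.6129 -0.      1.476  -0.119 ] t 1.40 open 0.0852 F [-0.081   0.031   0.3484]
azim z -156.63559321581369 tilt x 0.0008917799583330937
turn(tool) deg [-151.8601   -8.4123   40.6911] norm 157.44212405469193 | shift mm in present axes [ -38.7117 -500.5848 -338.4106] | in final axes [ 22.553  593.7441 116.4678]
now [ 0.2479 -0.5737  0.2313] q [-1.282   0.0527  1.6129 -0.      1.476  -0.119 ] t 1.40 open 0.0852 F [-0.081   0.031   0.3484]
azim z -156.63559321581369 tilt x 0.0008917799583330937
turn(tool) deg [-156.6356    0.0012    0.0003] norm 156.6355932139868 | shift mm in present axes [ -38.7117 -500.5848 -338.4106] | in final axes [-38.7024 593.7441 112.1405]
```

```bash
python3 -m handwheel '[[0.085,[-0.004,-0.026,-0.018],[0,0,0]],[0.085,[-0.004,-0.026,-0.018],[0,0,0]],[0.085,[-0.004,-0.026,-0.018],[0,0,0]],[0.085,[-0.004,-0.026,-0.018],[0,0,0]],[0.085,[-0.004,-0.026,-0.018],[0,0,0]],[0.085,[-0.004,-0.026,-0.018],[0,0,0]],[0.085,[-0.004,-0.026,-0.018],[0,0,0]],[0.085,[-0.004,-0.026,-0.018],[0,0,0]],[0.085,[-0.004,-0.026,-0.018],[0,0,0]],[0.085,[-0.004,-0.026,-0.018],[0,0,0]]]'
python3 -m handwheel '[[0.085,[0,-0.026,-0.018],[0,0,0]],[0.085,[0,-0.026,-0.018],[0,0,0]],[0.085,[0,-0.026,-0.018],[0,0,0]],[0.085,[0,-0.026,-0.018],[0,0,0]],[0.085,[0,-0.026,-0.018],[0,0,0]],[0.085,[0,-0.026,-0.018],[0,0,0]],[0.085,[0,-0.026,-0.018],[0,0,0]],[0.085,[0,-0.026,-0.018],[0,0,0]],[0.085,[0,-0.026,-0.018],[0,0,0]],[0.085,[0,0,0],[0,0,0]]]'
python3 -m handwheel '[[0.085,[0,0,0],[-7,0,0]],[0.085,[0,0,0],[-7,0,0]],[0.085,[0,0,0],[-7,0,0]],[0.085,[0,0,0],[-7,0,0]],[0.085,[0,0,0],[-7,0,0]],[0.085,[0,0,0],[-7,0,0]],[0.085,[0,0,0],[-7,0,0]],[0.085,[0,0,0],[-7,0,0]],[0.085,[0,0,0],[-7,0,0]],[0.085,[0,0,0],[-7,0,0]]]'
python3 -m handwheel '[[0.085,[0,0,0],[-7,0,0]],[0.085,[0,0,0],[-7,0,0]],[0.085,[0,0,0],[-7,0,0]],[0.085,[0,0,0],[-7,0,0]],[0.085,[0,0,0],[-7,0,0]],[0.085,[0,0,0],[-7,0,0]],[0.085,[0,0,0],[-7,0,0]],[0.085,[0,0,0],[-7,0,0]],[0.085,[0,0,0],[-7,0,0]],[0.085,[0,0,0],[-7,0,0]]]'
python3 - <<'E'
from h import *
plan([0.36,0.02,0.27],0,30)
E
```

```text
t: 2.23
tool_pos: [0.31, -0.2622, 0.2716]
tool_rot: [1.998, 0.412, -1.997]
contact_force: [1.0, -0.3, 0.3]
opening: 0.085
t: 3.07
tool_pos: [0.366, 0.0197, 0.2715]
tool_rot: [1.994, 0.422, -1.992]
contact_force: [0.2, -0.4, 0.1]
opening: 0.0849
t: 3.9
tool_pos: [0.3658, 0.0148, 0.2714]
tool_rot: [1.162, 1.238, -1.162]
contact_force: [0.8, 0.1, 1.2]
opening: 0.0851
t: 4.73
tool_pos: [0.3658, 0.0149, 0.2714]
tool_rot: [0.223, 1.559, -0.224]
contact_force: [-0.0, 0.5, -0.4]
opening: 0.085
now [0.3658 0.0149 0.2714] q [-0.1633 -0.6508  2.1086 -0.0002  1.6835 -1.4492] t 4.73 open 0.0850 F [-0.0007  0.48   -0.3668]
azim z -16.322906458783674 tilt x 0.021698679991025874
turn(tool) deg [-15.9434 -29.7783   4.2867] norm 34.04872751558643 | shift mm in present axes [ 1.4119  3.2923 -7.0494] | in final axes [-1.6945  5.1404 -5.7646]
```

```bash
python3 -m handwheel '[[0.085,[0,0,0],[-3.2,-6,0.9]],[0.085,[0,0,0],[-3.2,-6,0.9]],[0.085,[0,0,0],[-3.2,-6,0.9]],[0.085,[0,0,0],[-3.2,-6,0.9]],[0.085,[0,0,0],[-3.2,-6,0.9]],[0.085,[0,0,0],[0,0,0]]]'
python3 - <<'E'
from h import *
plan([0.36,0.02,0.27],0,30)
im=ctrl.get_image('wrist'); cv2.imwrite('pics/w1.png',im[:,:,::-1])
E
```

```text
t: 5.23
tool_pos: [0.399, 0.0171, 0.2714]
tool_rot: [0.004, 1.068, -0.004]
contact_force: [-0.0, 0.3, -0.5]
opening: 0.085
now [0.399  0.0171 0.2714] q [-0.2181 -1.0094  2.3414  0.1069  1.3178 -1.7843] t 5.23 open 0.0850 F [-0.0051  0.3153 -0.509 ]
azim z -0.33841360084159805 tilt x 28.82237531709904
turn(tool) deg [-0.2958 -1.1775  0.0654] norm 1.2158744646415227 | shift mm in present axes [-17.5879   2.6903 -34.9004] | in final axes [-18.298    2.89   -34.5172]
```

View pics/w1.png

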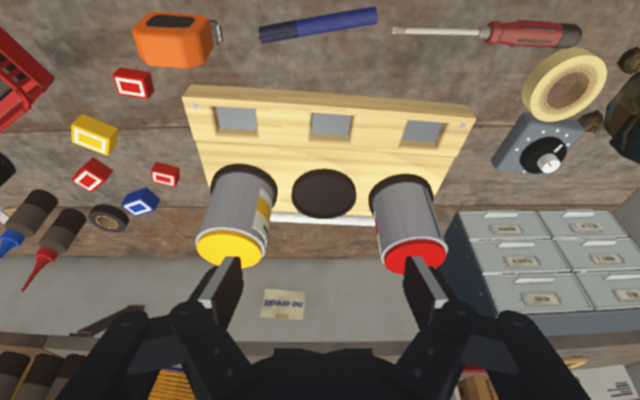

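Run:
```python
from h import *
im=cv2.imread('pics/w1.png')[:,:,::-1]
im2=im[::-1,::-1]
crop(im2,'w1c',180,120,460,250,2.8)
```

```text
(no output)
```

View pics/w1c.png

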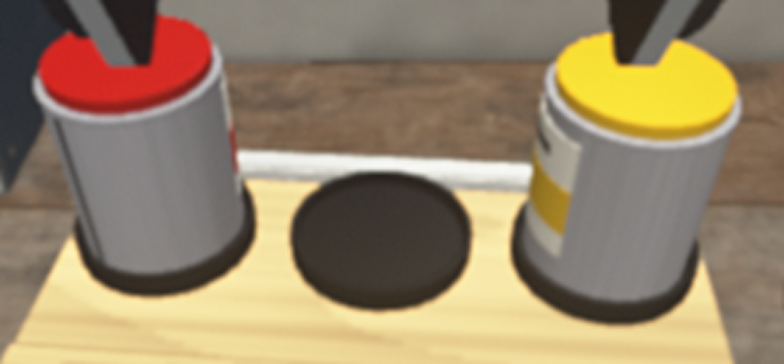

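```bash
cat >> h.py <<'E'
TR={'L':np.array([0.6016,0.1397]),'R':np.array([0.5804,-0.1094]),'M':np.array([.591,.0151])}
def raycyl(C,uv,c,r=0.045):
    K,D,Rm,t=C
    n=cv2.undistortPoints(np.array(uv,float).reshape(-1,1,2),K,D)[:,0]
    d=np.c_[n,np.ones(len(n))]@Rm; o=-Rm.T@t; out=[]
    for v in d:
        e=o[:2]-c; a=v[:2]@v[:2];b=2*e@v[:2];k=e@e-r*r; disc=b*b-4*a*k
        s=(-b-np.sqrt(max(disc,0)))/2/a; P=o+s*v
        out.append([np.degrees(np.arctan2(*(P[:2]-c)[::-1]))%360,P[2],disc>0])
    return np.array(out)
E
python3 - <<'E'
from h import *
C=cam('wrist')
f=lambda p:[639,399]-(np.array(p)/2.8+[180,120])
print(raycyl(C,f([(578,150),(570,205),(562,255)]),TR['R']))
print(raycyl(C,f([(224,90),(232,130),(240,178)]),TR['L']))
print(w2px(C,[[*TR['R'],.155],[*TR['L'],.155]]), 'lids obs', f([(646,85),(124,65)]))
E
```

```text
[[127.4728   0.1313   1.    ]
 [129.7071   0.0986   1.    ]
 [131.4386   0.0651   1.    ]]
[[260.7644   0.1382   1.    ]
 [264.047    0.112    1.    ]
 [265.2849   0.079    1.    ]]
[[226.7705 252.422 ]
 [412.0919 259.8233]] lids obs [[228.2857 248.6429]
 [414.7143 255.7857]]
```

```bash
python3 -m handwheel '[[0.05,[0,0,0],[0,5.8,0]],[0.05,[0,0,0],[0,5.8,0]],[0.05,[0,0,0],[0,5.8,0]],[0.05,[0,0,0],[0,5.8,0]],[0.05,[0,0,0],[0,5.6,0]],[0.05,[0,0,0],[7,0,0]],[0.05,[0,0,0],[7,0,0]],[0.05,[0,0,0],[7,0,0]],[0.05,[0,0,0],[7,0,0]],[0.05,[0,0,0],[7,0,0]]]' 40
python3 -m handwheel '[[0.05,[0,0,0],[7,0,0]],[0.05,[0,0,0],[7,0,0]],[0.05,[0,0,0],[7,0,0]],[0.05,[0,0,0],[7,0,0]],[0.05,[0,0,0],[7,0,0]],[0.05,[0,0,0],[3,0,0]],[0.05,[0,0,0],[0,0,0]]]'
python3 - <<'E'
from h import *
plan([0.5804,-0.1094,0.19],-75,0)
E
```

```text
t: 6.12
tool_pos: [0.3991, 0.0173, 0.2756]
tool_rot: [0.489, 1.513, -0.487]
contact_force: [0.1, 0.8, 0.2]
opening: 0.0501
t: 6.7
tool_pos: [0.3991, 0.0174, 0.2756]
tool_rot: [0.994, 1.331, -0.991]
contact_force: [0.2, -0.4, 0.6]
opening: 0.0501
now [0.3991 0.0174 0.2756] q [-0.1439 -0.5526  2.0422  0.0008  1.6497 -0.4337] t 6.70 open 0.0501 F [ 0.1634 -0.4498  0.6036]
azim z -73.39061073181317 tilt x 0.1475977929233946
turn(tool) deg [ 1.6094  0.0128 -0.147 ] norm 1.6161617950542386 | shift mm in present axes [ 85.9654 137.2528 173.304 ] | in final axes [ 85.5683 142.2864 169.3969]
```

```bash
python3 -m handwheel '[[0.05,[0,0.023,0.029],[0,0,0]],[0.05,[0,0.023,0.029],[0,0,0]],[0.05,[0,0.023,0.029],[0,0,0]],[0.05,[0,0.023,0.029],[0,0,0]],[0.05,[0,0.023,0.029],[0,0,0]],[0.05,[0,0.023,0.029],[0,0,0]],[0.05,[0.03,0,0],[0,0,0]],[0.05,[0.03,0,0],[0,0,0]],[0.05,[0.025,0,0],[0,0,0]],[0.05,[0,0,0],[0,0,0]]]'
python3 - <<'E'
from h import *
plan([0.5804,-0.1094,0.16])
C=cam('wrist');im=ctrl.get_image('wrist'); cv2.imwrite('pics/w2.png',im[:,:,::-1])
C=cam('top');im=ctrl.get_image('top'); crop(im,'t2',300,110,460,250,4)
E
```

```text
t: 7.53
tool_pos: [0.5783, -0.1084, 0.1831]
tool_rot: [0.991, 1.344, -0.994]
contact_force: [-0.9, -0.4, -1.8]
opening: 0.05
now [ 0.5783 -0.1084  0.1831] q [-0.3125  0.0071  1.7411  0.0015  1.4035 -0.6052] t 7.53 open 0.0500 F [-0.8549 -0.4241 -1.7566]
azim z -73.24646188590323 tilt x 0.5854018576939809
turn(tool) deg [0. 0. 0.] norm 0.0 | shift mm in present axes [23.0271  1.8955  1.681 ] | in final axes [23.0271  1.8955  1.681 ]
```

View pics/w2.png

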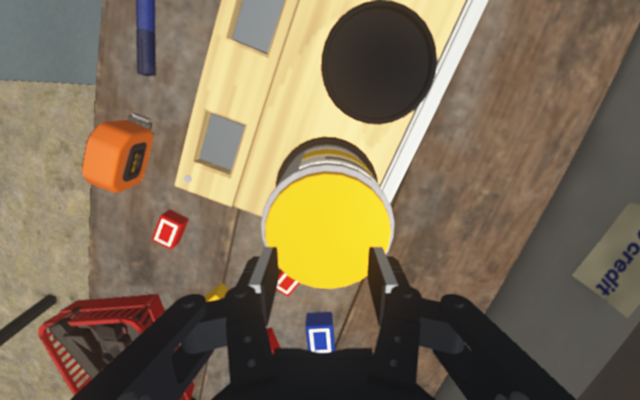

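Run:
```python
from h import *
C=cam('wrist'); im=cv2.imread('pics/w2.png'); h=cv2.cvtColor(im,cv2.COLOR_BGR2HSV)
m=((abs(h[...,0].astype(int)-26)<6)&(h[...,1]>200)&(h[...,2]>150)).astype(np.uint8)
m[:,:240]=0; m[:165]=0; m[250:]=0
cs,_=cv2.findContours(m,cv2.RETR_EXTERNAL,cv2.CHAIN_APPROX_NONE);c=max(cs,key=cv2.contourArea)[:,0]
c=c[c[:,1]<248]
w=px2w(C,c,0.155)[:,:2]
A=np.c_[2*w,np.ones(len(w))];s=np.linalg.lstsq(A,(w**2).sum(1),rcond=None)[0];print(s[:2],np.sqrt(s[2]+s[:2]@s[:2]),len(w))
```

```text
[ 0.5839 -0.1065] 0.040163518412542475 222
```

```bash
python3 -m handwheel '[[0.05,[0.012,0.0025,0.0005],[0,0,0]],[0.05,[0.006,0,0],[0,0,0]],[0.05,[0.004,0,0],[0,0,0]],[0.05,[0,0,0],[0,0,0]]]'
python3 -m handwheel '[[0.05,[0.003,0,0],[0,0,0]],[0.05,[0,0,0],[0,0,0]]]'
python3 -m handwheel '[[0.05,[0.003,0,0],[0,0,0]],[0.05,[0,0,0],[0,0,0]]]'
```

```text
t: 7.97
tool_pos: [0.584, -0.1086, 0.167]
tool_rot: [0.993, 1.333, -0.989]
contact_force: [-0.2, -0.6, 0.2]
opening: 0.0498
t: 8.13
tool_pos: [0.5842, -0.1088, 0.1643]
tool_rot: [0.993, 1.332, -0.989]
contact_force: [0.3, -0.6, -1.0]
opening: 0.0499
t: 8.3
tool_pos: [0.5841, -0.1087, 0.1611]
tool_rot: [0.993, 1.333, -0.989]
contact_force: [0.3, -0.2, -0.8]
opening: 0.0498
```

```bash
python3 -m handwheel '[[0.05,[0.004,-0.002,0],[0,0,0]],[0.05,[0.002,0,0],[0,0,0]],[0.05,[0,0,0],[0,0,0]]]'
python3 -m handwheel '[[0.05,[0.002,0,0],[0,0,0]],[0.05,[0,0,0],[0,0,0]]]'
python3 -m handwheel '[[0.05,[0.002,0,0],[0,0,0]],[0.05,[0,0,0],[0,0,0]]]'
```

```text
t: 8.55
tool_pos: [0.5818, -0.1092, 0.1545]
tool_rot: [0.993, 1.334, -0.99]
contact_force: [0.1, -0.7, -0.2]
opening: 0.0499
t: 8.72
tool_pos: [0.5822, -0.1093, 0.153]
tool_rot: [0.993, 1.333, -0.989]
contact_force: [-0.0, -0.3, -0.7]
opening: 0.0499
t: 8.88
tool_pos: [0.5828, -0.1095, 0.1521]
tool_rot: [0.993, 1.331, -0.989]
contact_force: [-0.3, -0.2, 1.7]
opening: 0.05
```

```bash
python3 -m handwheel '[[0.05,[0.002,-0.001,0],[0,0,0]],[0.05,[0,0,0],[0,0,0]]]'
python3 -m handwheel '[[0.05,[0.0015,0,0],[0,0,0]],[0.05,[0,0,0],[0,0,0]]]'
```

```text
t: 9.05
tool_pos: [0.5829, -0.1099, 0.152]
tool_rot: [0.994, 1.329, -0.987]
contact_force: [-0.8, 1.1, 8.9]
opening: 0.0499
t: 9.22
tool_pos: [0.5831, -0.1102, 0.152]
tool_rot: [0.993, 1.328, -0.987]
contact_force: [-3.2, 1.2, 13.6]
opening: 0.0499
```

```bash
python3 -m handwheel '[[0.05,[0,0,0],[-5,0,0]],[0.05,[0,0,0],[-7,0,0]],[0.05,[0,0,0],[-7,0,0]],[0.05,[0,0,0],[-7,0,0]],[0.05,[0,0,0],[-7,0,0]],[0.05,[0,0,0],[-7,0,0]]]'
python3 -m handwheel '[[0.05,[0,0,0],[-7,0,0]],[0.05,[0,0,0],[-7,0,0]],[0.05,[0,0,0],[-7,0,0]],[0.05,[0,0,0],[-7,0,0]],[0.05,[0,0,0],[-7,0,0]],[0.05,[0,0,0],[-7,0,0]],[0.05,[0,0,0],[-7,0,0]],[0.05,[0,0,0],[-7,0,0]],[0.05,[0,0,0],[-1.6,0,0]],[0.05,[0,0,0],[0,0,0]]]'
python3 -m handwheel '[[0.05,[-0.01,0,0],[0,0,0]],[0.05,[-0.02,0,0],[0,0,0]],[0.05,[-0.03,0,0],[0,0,0]],[0.05,[-0.03,0,0],[0,0,0]],[0.05,[0,0,0],[0,0,0]]]'
python3 - <<'E'
from h import *
plan([0.6005,0.14,0.2])
C=cam('wrist');im=ctrl.get_image('wrist'); cv2.imwrite('pics/w3.png',im[:,:,::-1])
E
```

```text
t: 9.72
tool_pos: [0.5842, -0.1089, 0.152]
tool_rot: [0.453, 1.515, -0.445]
contact_force: [1.1, 5.7, 11.0]
opening: 0.0501
t: 10.55
tool_pos: [0.5838, -0.1076, 0.1519]
tool_rot: [-0.332, 1.535, 0.337]
contact_force: [-1.1, 7.2, 13.0]
opening: 0.0499
t: 10.97
tool_pos: [0.5842, -0.1109, 0.2457]
tool_rot: [-0.337, 1.532, 0.328]
contact_force: [0.9, 0.2, 1.2]
opening: 0.0498
now [ 0.5842 -0.1109  0.2457] q [-0.3135 -0.0362  1.6783  0.0016  1.4857 -2.3092] t 10.97 open 0.0498 F [0.9333 0.1707 1.1844]
azim z 24.337906815430713 tilt x 0.7950505214215173
turn(tool) deg [0. 0. 0.] norm 0.0 | shift mm in present axes [ 45.2599 222.2922 117.709 ] | in final axes [ 45.2599 222.2922 117.709 ]
```

View pics/w3.png

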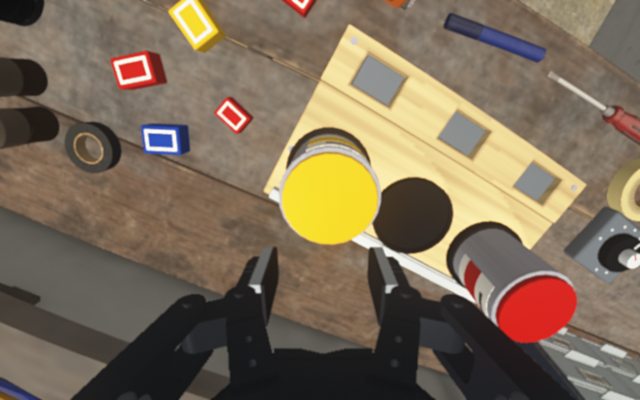

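```bash
python3 -m handwheel '[[0.05,[0,0.0318,0.0168],[0,0,0]],[0.05,[0,0.0318,0.0168],[0,0,0]],[0.05,[0,0.0318,0.0168],[0,0,0]],[0.05,[0,0.0318,0.0168],[0,0,0]],[0.05,[0,0.0318,0.0168],[0,0,0]],[0.05,[0,0.0318,0.0168],[0,0,0]],[0.05,[0,0.0318,0.0168],[0,0,0]],[0.05,[0.03,0,0],[0,0,0]],[0.05,[0.03,0,0],[0,0,0]],[0.05,[0,0,0],[0,0,0]]]'
python3 - <<'E'
from h import *
o=ctrl.get_obs()
plan([0.6005,0.14,0.157],o=o)
C=cam('wrist');im=ctrl.get_image('wrist'); cv2.imwrite('pics/w4.png',im[:,:,::-1])
im=np.ascontiguousarray(im[:,:,::-1])
h=cv2.cvtColor(im,cv2.COLOR_BGR2HSV)
m=(((h[...,0]<6)|(h[...,0]>174))&(h[...,1]>180)&(h[...,2]>130)).astype(np.uint8)
m[:,:240]=0; m[:,420:]=0;m[250:]=0
cs,_=cv2.findContours(m,cv2.RETR_EXTERNAL,cv2.CHAIN_APPROX_NONE);c=max(cs,key=cv2.contourArea)[:,0]
c=c[c[:,1]<245]
w=px2w(C,c,0.155)[:,:2]
A=np.c_[2*w,np.ones(len(w))];s=np.linalg.lstsq(A,(w**2).sum(1),rcond=None)[0];print(s[:2],np.sqrt(s[2]+s[:2]@s[:2]),len(w))
E
```

```text
t: 11.85
tool_pos: [0.592, 0.1418, 0.1696]
tool_rot: [-0.333, 1.556, 0.336]
contact_force: [-1.2, -0.6, -2.1]
opening: 0.0501
now [0.592  0.1418 0.1696] q [ 0.1125  0.0666  1.7032  0.0007  1.3831 -1.8846] t 11.85 open 0.0501 F [-1.1796 -0.5632 -2.0867]
azim z 24.420134678857323 tilt x 0.647168871949666
turn(tool) deg [0. 0. 0.] norm 0.0 | shift mm in present axes [12.5384 -5.1897  7.146 ] | in final axes [12.5384 -5.1897  7.146 ]
[0.5995 0.1418] 0.03956961225922004 158
```

View pics/w4.png

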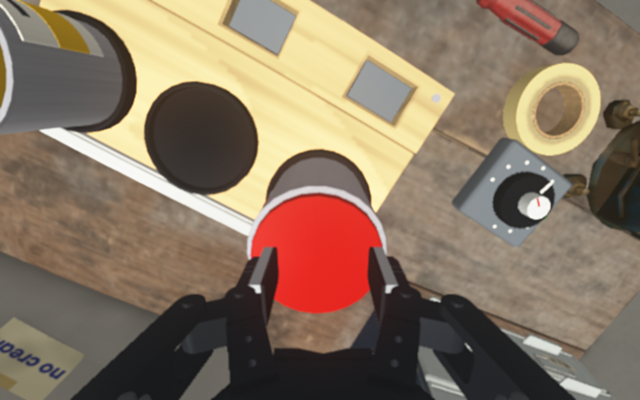

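```bash
python3 -m handwheel '[[0.05,[0.007,-0.004,0.0065],[0,0,0]],[0.05,[0.004,0,0],[0,0,0]],[0.05,[0,0,0],[0,0,0]],[0.05,[0,0,0],[0,0,0]]]'
```

```text
t: 12.23
tool_pos: [0.6052, 0.1402, 0.1684]
tool_rot: [-0.332, 1.541, 0.333]
contact_force: [-1.2, 0.3, 0.1]
opening: 0.0498
```

```bash
python3 -m handwheel '[[0.05,[0.006,0.002,-0.0045],[0,0,0]],[0.05,[0.006,0,0],[0,0,0]],[0.05,[0.003,0,0],[0,0,0]],[0.05,[0,0,0],[0,0,0]]]'
python3 -m handwheel '[[0.05,[0.002,0,0],[0,0,0]],[0.05,[0,0,0],[0,0,0]]]'
python3 -m handwheel '[[0.05,[0.002,0,0],[0,0,0]],[0.05,[0,0,0],[0,0,0]]]'
```

```text
t: 12.57
tool_pos: [0.5994, 0.1406, 0.1523]
tool_rot: [-0.332, 1.542, 0.334]
contact_force: [0.5, 0.4, 0.0]
opening: 0.0502
t: 12.73
tool_pos: [0.5997, 0.1407, 0.1519]
tool_rot: [-0.333, 1.542, 0.334]
contact_force: [-3.5, -0.4, 7.5]
opening: 0.05
t: 12.9
tool_pos: [0.6, 0.1408, 0.1519]
tool_rot: [-0.333, 1.541, 0.334]
contact_force: [-6.9, -0.9, 15.2]
opening: 0.0498
```

```bash
python3 -m handwheel '[[0.05,[0,0,0],[5,0,0]],[0.05,[0,0,0],[7,0,0]],[0.05,[0,0,0],[7,0,0]],[0.05,[0,0,0],[7,0,0]],[0.05,[0,0,0],[7,0,0]],[0.05,[0,0,0],[7,0,0]],[0.05,[0,0,0],[7,0,0]],[0.05,[0,0,0],[7,0,0]],[0.05,[0,0,0],[7,0,0]],[0.05,[0,0,0],[7,0,0]]]'
python3 -m handwheel '[[0.05,[0,0,0],[7,0,0]],[0.05,[0,0,0],[7,0,0]],[0.05,[0,0,0],[7,0,0]],[0.05,[0,0,0],[7,0,0]],[0.05,[0,0,0],[7,0,0]],[0.05,[0,0,0],[7,0,0]],[0.05,[0,0,0],[7,0,0]],[0.05,[0,0,0],[7,0,0]],[0.05,[0,0,0],[7,0,0]],[0.05,[0,0,0],[7,0,0]]]'
python3 -m handwheel '[[0.05,[0,0,0],[3,0,0]],[0.05,[0,0,0],[0,0,0]]]'
python3 -m handwheel '[[0.05,[-0.01,0,0],[0,0,0]],[0.05,[-0.03,0,0],[0,0,0]],[0.05,[-0.035,0,0],[0,0,0]],[0.05,[-0.035,0,0],[0,0,0]],[0.05,[0,0,0],[0,0,0]]]'
python3 - <<'E'
from h import *
plan([0.37,0.02,0.27],0,30)
E
```

```text
t: 13.73
tool_pos: [0.6018, 0.141, 0.152]
tool_rot: [0.604, 1.478, -0.595]
contact_force: [-0.3, 0.8, 10.5]
opening: 0.0498
t: 14.57
tool_pos: [0.601, 0.1414, 0.1519]
tool_rot: [1.517, 0.98, -1.504]
contact_force: [-2.7, 0.2, 11.4]
opening: 0.05
t: 14.73
tool_pos: [0.6011, 0.1417, 0.152]
tool_rot: [1.551, 0.95, -1.537]
contact_force: [-2.5, 2.2, 10.6]
opening: 0.0501
t: 15.15
tool_pos: [0.6026, 0.1409, 0.2677]
tool_rot: [1.555, 0.945, -1.527]
contact_force: [0.2, 0.7, 2.2]
opening: 0.0499
now [0.6026 0.1409 0.2677] q [0.1091 0.0085 1.5976 0.0009 1.5189 0.5741] t 15.15 open 0.0499 F [0.2333 0.6698 2.2231]
azim z -116.64367532138453 tilt x 0.9476599803259738
turn(tool) deg [-113.7772  -18.35     29.3917] norm 118.93635755190552 | shift mm in present axes [  -6.3937 -153.6334  212.3636] | in final axes [-118.2803 -120.9145 -200.3294]
```

```bash
python3 -m handwheel '[[0.05,[0,-0.0193,0.0265],[0,0,0]],[0.05,[0,-0.0193,0.0265],[0,0,0]],[0.05,[0,-0.0193,0.0265],[0,0,0]],[0.05,[0,-0.0193,0.0265],[0,0,0]],[0.05,[0,-0.0193,0.0265],[0,0,0]],[0.05,[0,-0.0193,0.0265],[0,0,0]],[0.05,[0,-0.0193,0.0265],[0,0,0]],[0.05,[0,-0.0193,0.0265],[0,0,0]],[0.05,[0,0,0],[-7,0,0]],[0.05,[0,0,0],[-7,0,0]]]'
python3 -m handwheel '[[0.05,[0,0,0],[-7,0,0]],[0.05,[0,0,0],[-7,0,0]],[0.05,[0,0,0],[-7,0,0]],[0.05,[0,0,0],[-7,0,0]],[0.05,[0,0,0],[-7,0,0]],[0.05,[0,0,0],[-7,0,0]],[0.05,[0,0,0],[-7,0,0]],[0.05,[0,0,0],[-7,0,0]],[0.05,[0,0,0],[-7,0,0]],[0.05,[0,0,0],[-7,0,0]]]'
python3 -m handwheel '[[0.05,[0,0,0],[-7,0,0]],[0.05,[0,0,0],[-7,0,0]],[0.05,[0,0,0],[-7,0,0]],[0.05,[0,0,0],[-7,0,0]],[0.05,[0,0,0],[-4.5,0,0]],[0.05,[0,0,0],[0,-5.8,0]],[0.05,[0,0,0],[0,-5.8,0]],[0.05,[0,0,0],[0,-5.8,0]],[0.05,[0,0,0],[0,-5.8,0]],[0.05,[0,0,0],[0,-5.8,0]]]'
python3 -m handwheel '[[0.05,[0,0,0],[0,0,0]]]'
python3 - <<'E'
from h import *
plan([0.37,0.02,0.27],0,30)
im=ctrl.get_image('wrist'); cv2.imwrite('pics/w5.png',im[:,:,::-1])
np.save('C5.npy',np.array([*ctrl.get_obs()['tool_pos'],*ctrl.get_obs()['tool_rot']]))
crop(im[::-1,::-1],'w5c',180,110,460,250,2.8)
E
```

```text
t: 15.98
tool_pos: [0.3651, 0.0197, 0.2576]
tool_rot: [1.37, 1.096, -1.363]
contact_force: [0.3, -0.4, -0.7]
opening: 0.0499
t: 16.82
tool_pos: [0.3659, 0.0203, 0.2572]
tool_rot: [0.443, 1.523, -0.44]
contact_force: [-0.1, 1.2, 0.7]
opening: 0.0501
t: 17.65
tool_pos: [0.3954, 0.0225, 0.2559]
tool_rot: [0.003, 1.085, -0.004]
contact_force: [0.2, -0.5, -0.4]
opening: 0.0497
t: 17.73
tool_pos: [0.3953, 0.023, 0.2562]
tool_rot: [0.002, 1.085, -0.003]
contact_force: [-1.2, -0.4, -0.0]
opening: 0.05
now [0.3953 0.023  0.2562] q [-0.1948 -1.0094  2.3623  0.0923  1.3112 -1.7636] t 17.73 open 0.0500 F [-1.2485 -0.429  -0.0424]
azim z -0.22984928961289985 tilt x 27.848145052769336
turn(tool) deg [-0.2017 -2.1518  0.0834] norm 2.1628562693458564 | shift mm in present axes [-23.9917  -3.1068 -15.9516] | in final axes [-24.5784  -3.0169 -15.0502]
```

View pics/w5c.png

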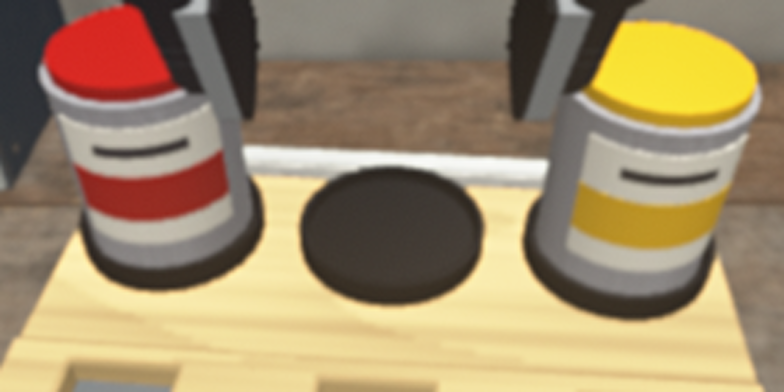

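Run:
```python
from h import *
C=cam('wrist')
f=lambda p:[639,399]-(np.array(p)/2.8+[180,110])
T=TR
for n,c,L in (('Y','R',[(588,150),(574,205),(568,250),(742,145),(724,200),(710,250),(622,175),(716,178)]),('R','L',[(62,122),(78,180),(98,235),(212,105),(227,165),(232,210),(93,151),(187,145)])):
    for dc in ([0,0],[.002,-.001]): 
        print(n,raycyl(C,f(L),T[c]+dc)[:,:2].round(3).tolist())
print(w2px(C,[[*T['R'],.155],[*T['L'],.155]]), 'lids obs', f([(662,75),(120,57)]))
np.random
```

```text
Y [[123.879, 0.124], [122.135, 0.09], [125.028, 0.061], [220.214, 0.134], [224.111, 0.1], [240.314, 0.058], [148.41, 0.12], [205.068, 0.12]]
Y [[123.319, 0.122], [121.547, 0.088], [124.486, 0.059], [220.583, 0.132], [224.599, 0.098], [240.314, 0.056], [148.125, 0.118], [205.201, 0.118]]
R [[115.481, 0.122], [115.674, 0.086], [115.509, 0.047], [234.206, 0.136], [238.38, 0.098], [236.218, 0.07], [153.139, 0.12], [212.707, 0.121]]
R [[115.481, 0.121], [115.674, 0.085], [115.509, 0.046], [231.826, 0.135], [235.849, 0.098], [233.77, 0.069], [149.53, 0.117], [210.694, 0.12]]
[[219.9632 266.3311]
 [409.3163 274.2479]] lids obs [[222.5714 262.2143]
 [416.1429 268.6429]]
```

```bash
python3 -m handwheel '[[0.085,[0,0.0335,0],[0,0,0]],[0.085,[0,0.0335,0],[0,0,0]],[0.085,[0,0.0335,0],[0,0,0]],[0.085,[0,0.0335,0],[0,0,0]],[0.085,[0,0,0],[0,0,0]],[0.085,[0,0,0],[0,0,0]],[0.085,[0,0,0],[0,0,0]]]'
python3 - <<'E'
from h import *
plan([0.4,0.156,0.26],-4.9,30)
im=ctrl.get_image('wrist'); cv2.imwrite('pics/w6.png',im[:,:,::-1])
crop(im[::-1,::-1],'w6c',260,110,400,260,5)
E
cp pics/w6.png /tmp/
```

```text
t: 18.37
tool_pos: [0.396, 0.1567, 0.26]
tool_rot: [0.001, 1.082, -0.003]
contact_force: [0.4, -0.4, 0.1]
opening: 0.085
now [0.396  0.1567 0.26  ] q [ 0.2928 -0.8423  2.2818 -0.1465  1.2355 -1.2597] t 18.37 open 0.0850 F [ 0.3878 -0.392   0.0761]
azim z -0.1491253785926765 tilt x 27.979276437105906
turn(tool) deg [ 4.1571 -2.017  -2.2299] norm 5.130504438774212 | shift mm in present axes [ 1.8772 -0.6447  3.5403] | in final axes [ 2.02   -0.3131  3.5064]
```

View pics/w6c.png

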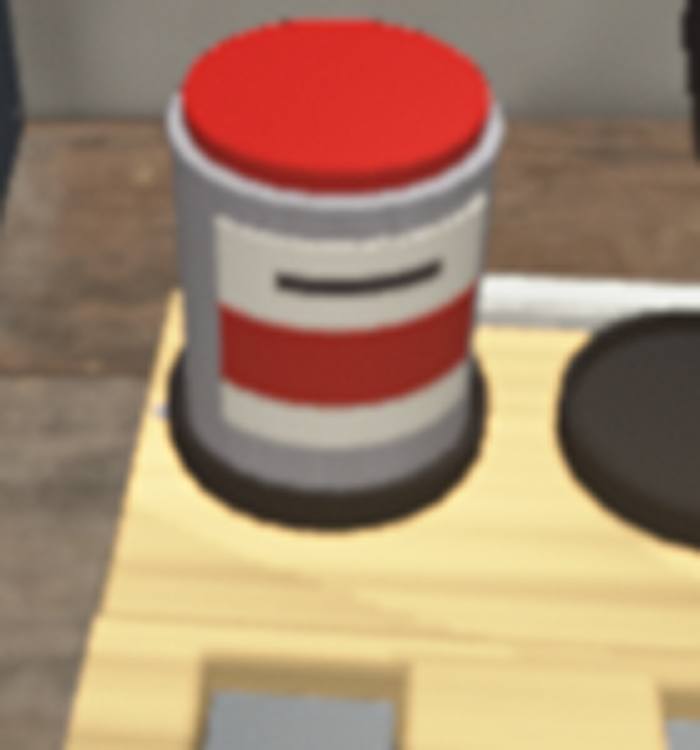

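```bash
cat >> h.py <<'E'
def silh(C,c,zs,r=0.045):
    K,D,Rm,t=C; o=-Rm.T@t; e=o[:2]-c; d=np.linalg.norm(e); b=np.arctan2(e[1],e[0]); k=np.arccos(r/d)
    return [w2px(C,[[c[0]+r*np.cos(b+s*k),c[1]+r*np.sin(b+s*k),z] for z in zs]) for s in (1,-1)]
E
python3 - <<'E'
from h import *
from scipy.optimize import least_squares
C=cam('wrist')
f=lambda p:[639,399]-(np.array(p)/5+[260,110])
SL=f([(178,240),(183,300),(188,360)]); SR=f([(494,240),(485,310),(478,360)])
EL=f([(216,230),(222,340),(223,410)]); ER=f([(486,210),(473,330),(468,390)])
def curve_dist(pts,poly):  # horizontal distance at the same row
    return np.array([p[0]-np.interp(p[1],*( (poly[np.argsort(poly[:,1])][:,1],poly[np.argsort(poly[:,1])][:,0]))) for p in pts])
zs=np.linspace(0.04,0.15,12)
def res(v):
    c=v[:2];th=np.radians(v[2])
    a,b=silh(C,c,zs)
    e=[w2px(C,[[c[0]+.045*np.cos(th+s*np.radians(52)),c[1]+.045*np.sin(th+s*np.radians(52)),z] for z in zs]) for s in (-1,1)]
    l,r=(a,b) if a[:,0].mean()>b[:,0].mean() else (b,a)   # left in flipped = larger u
    el,er=(e[0],e[1])
    return np.r_[curve_dist(SL,l),curve_dist(SR,r),curve_dist(EL,el),curve_dist(ER,er)]
s=least_squares(res,[*TR['L'],175]); print(s.x,s.fun)
# recess left check
print(px2w(C,f([(203,660),(410,660)]),0.034))
E
```

```text
[  0.5972   0.1402 185.9324] [ 0.1807 -0.125  -0.4274  0.0924  0.1956  0.3779  0.3053 -0.1076  0.1968
 -0.0199 -0.1648 -0.547 ]
[[0.5033 0.1778 0.034 ]
 [0.503  0.1209 0.034 ]]
```

```bash
python3 -m handwheel '[[0.085,[0,-0.0357,0],[0,0,0]],[0.085,[0,-0.0357,0],[0,0,0]],[0.085,[0,-0.0357,0],[0,0,0]],[0.085,[0,-0.0357,0],[0,0,0]],[0.085,[0,-0.0357,0],[0,0,0]],[0.085,[0,-0.0357,0],[0,0,0]],[0.085,[0,-0.0357,0],[0,0,0]],[0.085,[0,0,0],[0,0,0]]]'
python3 - <<'E'
from h import *
plan([0.4,-0.094,0.26],-4.9,30)
im=ctrl.get_image('wrist'); cv2.imwrite('pics/w7.png',im[:,:,::-1])
crop(im[::-1,::-1],'w7c',260,110,400,260,5)
E
```

```text
t: 19.08
tool_pos: [0.3937, -0.1022, 0.2595]
tool_rot: [0.01, 1.083, -0.022]
contact_force: [0.2, 0.1, -0.2]
opening: 0.0852
now [ 0.3937 -0.1022  0.2595] q [-0.626  -0.9481  2.3313  0.2734  1.3535 -2.1791] t 19.08 open 0.0852 F [ 0.2129  0.0771 -0.2275]
azim z -1.2112811172718134 tilt x 27.93208272095102
turn(tool) deg [ 3.2308 -2.0625 -1.6   ] norm 4.1535376436122045 | shift mm in present axes [2.372  8.2971 5.656 ] | in final axes [2.3286 8.666  5.0929]
```

View pics/w7c.png

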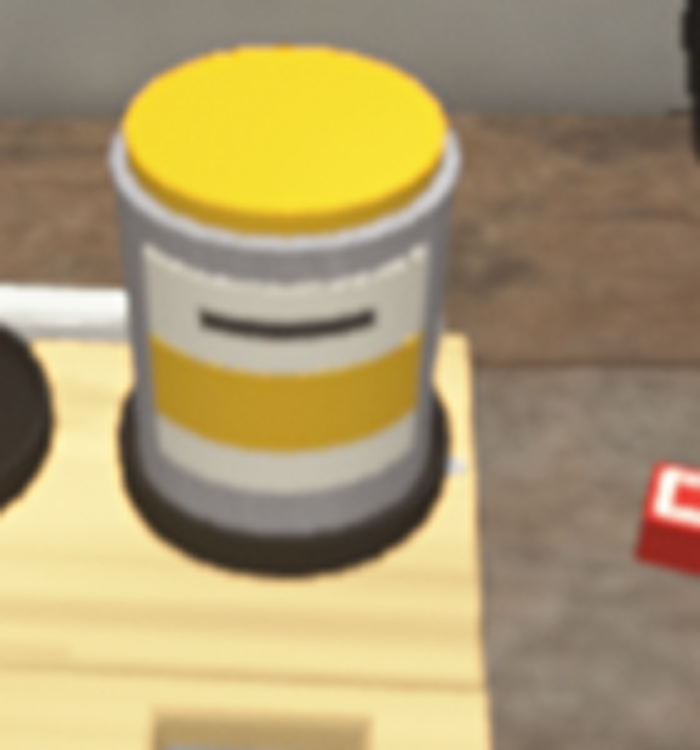

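View pics/w7.png

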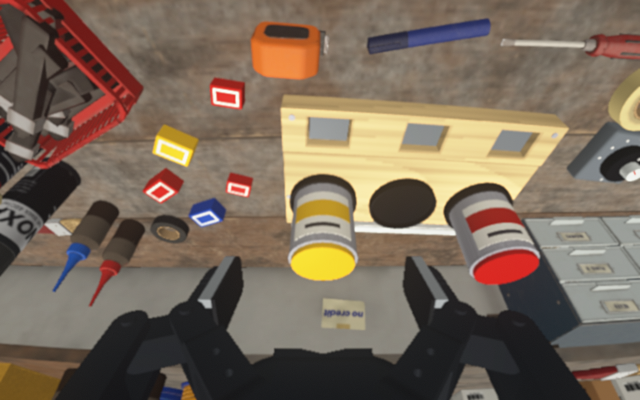

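Run:
```python
from h import *
im=cv2.imread('pics/w7.png')[:,:,::-1]
crop(im,'w7d',270,80,590,180,2.5)
```

```text
(no output)
```

View pics/w7d.png

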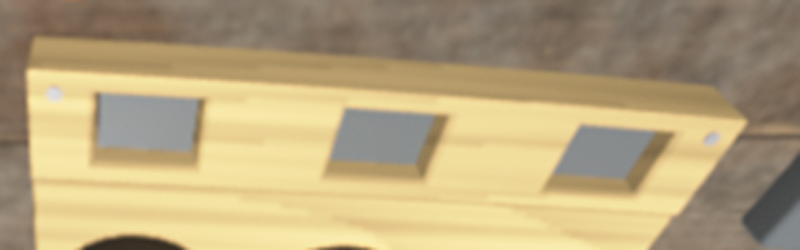

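```bash
cat >> h.py <<'E'
from scipy.optimize import least_squares
def fittin(C,SL,SR,EL,ER,c0):
    def cd(pts,poly):
        k=np.argsort(poly[:,1]); return np.array([p[0]-np.interp(p[1],poly[k,1],poly[k,0]) for p in pts])
    zs=np.linspace(0.04,0.15,12)
    def res(v):
        c=v[:2];th=np.radians(v[2]); a,b=silh(C,c,zs)
        e=[w2px(C,[[c[0]+.045*np.cos(th+s*np.radians(52)),c[1]+.045*np.sin(th+s*np.radians(52)),z] for z in zs]) for s in (-1,1)]
        l,r=(a,b) if a[:,0].mean()>b[:,0].mean() else (b,a)
        return np.r_[cd(SL,l),cd(SR,r),cd(EL,e[0]),cd(ER,e[1])]
    s=least_squares(res,[*c0,175]); return s.x,s.fun
E
python3 - <<'E'
from h import *
C=cam('wrist')
f=lambda p:[639,399]-(np.array(p)/5+[260,110])
print(fittin(C,f([(122,240),(131,330),(142,430)]),f([(451,240),(441,330),(431,430)]),f([(144,260),(152,360),(160,450)]),f([(427,250),(418,370),(412,430)]),TR['R']))
w=px2w(C,np.array([(27,70),(747,122),(96,92),(203,98),(346,108),(448,115),(580,126),(674,133)])/2.5+[270,80],0.034); print(w)
for a,b in ((0,1),(2,7),(3,6),(2,5)):
    d=w[b]-w[a]; print(np.degrees(np.arctan2(-d[0],d[1])),np.linalg.norm(d))
E
```

```text
(array([  0.5798,  -0.1028, 178.1225]), array([-0.1073, -0.2712, -0.6396,  0.1374,  0.3892,  0.4323,  0.4514,
        0.4081,  0.2194, -0.288 , -0.4774, -0.279 ]))
[[ 0.4256 -0.1487  0.034 ]
 [ 0.4565  0.2215  0.034 ]
 [ 0.4381 -0.1164  0.034 ]
 [ 0.4422 -0.0641  0.034 ]
 [ 0.4487  0.0076  0.034 ]
 [ 0.453   0.0603  0.034 ]
 [ 0.4596  0.1316  0.034 ]
 [ 0.4637  0.1847  0.034 ]]
-4.780896665063487 0.3715112980838928
-4.8591257921880375 0.3022414165723608
-5.0641811983367475 0.19646789002218487
-4.838427769720848 0.17731937372695453
```

```bash
python3 -m handwheel '[[0.05,[0,0,0],[0,5.6,0]],[0.05,[0,0,0],[0,5.6,0]],[0.05,[0,0,0],[0,5.6,0]],[0.05,[0,0,0],[0,5.6,0]],[0.05,[0,0,0],[0,5.6,0]],[0.05,[0,0,0],[0,0,0]],[0.05,[0,0,0],[0,0,0]]]'
python3 - <<'E'
from h import *
plan([0.581,-0.1085,0.155],0)
E
```

```text
t: 19.72
tool_pos: [0.3961, -0.0926, 0.2592]
tool_rot: [0.002, 1.571, -0.002]
contact_force: [0.3, 0.0, 0.4]
opening: 0.0502
now [ 0.3961 -0.0926  0.2592] q [-0.4132 -0.5245  2.0506  0.0001  1.616  -1.9813] t 19.72 open 0.0502 F [0.2971 0.0417 0.414 ]
azim z -0.15160869171935382 tilt x 0.028086006677194512
turn(tool) deg [-0.1516 -0.0225 -0.0167] norm 0.1541914949956062 | shift mm in present axes [104.1578 -15.4533 185.0237] | in final axes [104.2352 -15.9123 184.9412]
```

```bash
python3 -m handwheel '[[0.05,[0,-0.003,0.037],[0,0,0]],[0.05,[0,-0.003,0.037],[0,0,0]],[0.05,[0,-0.003,0.037],[0,0,0]],[0.05,[0,-0.003,0.037],[0,0,0]],[0.05,[0,-0.004,0.037],[0,0,0]],[0.05,[0.03,0,0],[0,0,0]],[0.05,[0.03,0,0],[0,0,0]],[0.05,[0.03,0,0],[0,0,0]],[0.05,[0.01,0,0],[0,0,0]],[0.05,[0,0,0],[0,0,0]]]'
python3 -m handwheel '[[0.05,[0,0,0],[0,0,0]],[0.05,[0,0,0],[0,0,0]]]'
```

```text
t: 20.55
tool_pos: [0.5777, -0.1092, 0.1565]
tool_rot: [0.005, 1.576, -0.002]
contact_force: [0.2, -0.7, -0.6]
opening: 0.05
t: 20.72
tool_pos: [0.5817, -0.1103, 0.1626]
tool_rot: [0.002, 1.566, -0.005]
contact_force: [-0.0, 0.3, -0.1]
opening: 0.0496
```

```bash
python3 -m handwheel '[[0.05,[0.008,0.001,0],[0,0,0]],[0.05,[0.003,0,0],[0,0,0]],[0.05,[0.003,0,0],[0,0,0]],[0.05,[0,0,0],[0,0,0]]]'
python3 -m handwheel '[[0.05,[0.0015,0,0],[0,0,0]],[0.05,[0,0,0],[0,0,0]]]'
```

```text
t: 21.05
tool_pos: [0.5827, -0.1091, 0.1518]
tool_rot: [0.002, 1.566, -0.004]
contact_force: [-7.9, 2.1, 20.2]
opening: 0.0497
t: 21.22
tool_pos: [0.583, -0.1091, 0.1518]
tool_rot: [0.001, 1.566, -0.004]
contact_force: [-10.5, 3.8, 24.8]
opening: 0.05
```

```bash
python3 -m handwheel '[[0.05,[-0.001,0,0],[1.5,0,0]],[0.05,[0,0,0],[1.5,0,0]],[0.05,[0,0,0],[0,0,0]],[0.05,[0,0,0],[0,0,0]]]'
python3 -m handwheel '[[0.05,[-0.01,0,0],[0,0,0]],[0.05,[-0.03,0,0],[0,0,0]],[0.05,[-0.03,0,0],[0,0,0]],[0.05,[-0.01,0,0],[0,0,0]],[0.05,[0,0,0],[0,0,0]],[0.05,[0,0,0],[0,0,0]]]'
python3 - <<'E'
from h import *
plan([0.600,0.141,0.155],0)
E
```

```text
t: 21.55
tool_pos: [0.5827, -0.1092, 0.1518]
tool_rot: [0.043, 1.566, -0.045]
contact_force: [-9.2, 0.9, 20.9]
opening: 0.0501
t: 22.05
tool_pos: [0.5809, -0.1087, 0.2251]
tool_rot: [0.043, 1.57, -0.044]
contact_force: [-0.9, -0.4, -0.9]
opening: 0.0503
now [ 0.5809 -0.1087  0.2251] q [-0.3107 -0.024   1.7008 -0.0005  1.4639 -1.8254] t 22.05 open 0.0503 F [-0.8797 -0.4336 -0.9165]
azim z -3.207241260260015 tilt x 0.054767695558149365
turn(tool) deg [-3.2073  0.0391  0.0383] norm 3.2077217654909287 | shift mm in present axes [ 69.9239 250.4304   5.0265] | in final axes [ 70.083  249.7088  19.0762]
```

```bash
python3 -m handwheel '[[0.05,[0,0.0358,0.0007],[0,0,0]],[0.05,[0,0.0358,0.0007],[0,0,0]],[0.05,[0,0.0358,0.0007],[0,0,0]],[0.05,[0,0.0358,0.0007],[0,0,0]],[0.05,[0,0.0358,0.0007],[0,0,0]],[0.05,[0,0.0358,0.0007],[0,0,0]],[0.05,[0,0.0358,0.0007],[0,0,0]],[0.05,[0.03,0,0],[0,0,0]],[0.05,[0.03,0,0],[0,0,0]],[0.05,[0.004,0,0],[0,0,0]]]'
python3 -m handwheel '[[0.05,[0,0,0],[0,0,0]],[0.05,[0,0,0],[0,0,0]],[0.05,[0,0,0],[0,0,0]]]'
```

```text
t: 22.88
tool_pos: [0.5948, 0.1419, 0.152]
tool_rot: [0.042, 1.584, -0.044]
contact_force: [-1.0, 1.4, 5.8]
opening: 0.0499
t: 23.13
tool_pos: [0.6003, 0.1408, 0.162]
tool_rot: [0.044, 1.569, -0.045]
contact_force: [-0.3, 0.3, 0.8]
opening: 0.0506
```

```bash
python3 -m handwheel '[[0.05,[0.006,0,0],[0,0,0]],[0.05,[0.003,0,0],[0,0,0]],[0.05,[0.002,0,0],[0,0,0]],[0.05,[0,0,0],[0,0,0]],[0.05,[0,0,0],[0,0,0]]]'
python3 -m handwheel '[[0.05,[0.001,0,0],[0,0,0]],[0.05,[0,0,0],[0,0,0]]]'
```

```text
t: 23.55
tool_pos: [0.6003, 0.141, 0.1519]
tool_rot: [0.044, 1.569, -0.045]
contact_force: [-2.6, -1.0, 6.0]
opening: 0.0499
t: 23.72
tool_pos: [0.6005, 0.141, 0.1519]
tool_rot: [0.044, 1.569, -0.045]
contact_force: [-4.3, -0.7, 9.5]
opening: 0.0505
```

Now turn red by 11° clockwise, lift, go to the viewing posture.

```bash
python3 -m handwheel '[[0.05,[0.0005,0,0],[2.5,0,0]],[0.05,[0,0,0],[3,0,0]],[0.05,[0,0,0],[3,0,0]],[0.05,[0,0,0],[2.5,0,0]],[0.05,[0,0,0],[0,0,0]],[0.05,[0,0,0],[0,0,0]]]'
python3 -m handwheel '[[0.05,[-0.01,0,0],[0,0,0]],[0.05,[-0.03,0,0],[0,0,0]],[0.05,[-0.04,0,0],[0,0,0]],[0.05,[-0.03,0,0],[0,0,0]],[0.085,[0,0,-0.037],[0,0,0]],[0.085,[0,0,-0.037],[0,0,0]],[0.085,[0,0,-0.037],[0,0,0]],[0.085,[0,0,-0.037],[0,0,0]],[0.085,[0,0,-0.037],[0,0,0]],[0.085,[0,0,0],[0,0,0]]]'
python3 - <<'E'
from h import *
plan([0.39,0.157,0.26],-5,30)
E
```

```text
t: 24.22
tool_pos: [0.6003, 0.1413, 0.1519]
tool_rot: [0.195, 1.56, -0.195]
contact_force: [-5.4, -0.3, 10.4]
opening: 0.0503
t: 25.05
tool_pos: [0.4158, 0.1877, 0.2581]
tool_rot: [0.193, 1.564, -0.192]
contact_force: [0.4, -1.4, -0.7]
opening: 0.085
now [0.4158 0.1877 0.2581] q [ 0.2601 -0.3832  1.9542  0.001   1.572  -1.0656] t 25.05 open 0.0850 F [ 0.3929 -1.3832 -0.7119]
azim z -14.045025258039956 tilt x 0.10110144443365626
turn(tool) deg [ -8.8425 -30.0368   2.351 ] norm 31.39943745556813 | shift mm in present axes [ -1.8581 -36.0525 -17.543 ] | in final axes [-13.1253 -32.8471 -18.9681]
```

```bash
python3 -m handwheel '[[0.085,[0,-0.015,-0.005],[-3,0,0]],[0.085,[0,-0.015,-0.005],[-3,0,0]],[0.085,[0,0,-0.003],[-3,0,0]],[0.085,[0,0,0],[0,-6,0]],[0.085,[0,0,0],[0,-6,0]],[0.085,[0,0,0],[0,-6,0]],[0.085,[0,0,0],[0,-6,0]],[0.085,[0,0,0],[0,-5,0]],[0.085,[0,0,0],[0,0,0]],[0.085,[0,0,0],[0,0,0]]]'
python3 -m handwheel '[[0.085,[0,0,0],[0,0,0]],[0.085,[0,0,0],[0,0,0]]]'
python3 - <<'E'
from h import *
plan([0.4,0.156,0.26],-4.9,30)
im=ctrl.get_image('wrist'); cv2.imwrite('pics/w8.png',im[:,:,::-1])
crop(im[::-1,::-1],'w8c',260,110,400,260,5)
E
```

```text
t: 25.88
tool_pos: [0.4005, 0.1602, 0.2584]
tool_rot: [0.048, 1.065, -0.081]
contact_force: [0.1, 0.4, 0.7]
opening: 0.0848
t: 26.05
tool_pos: [0.4018, 0.1599, 0.2593]
tool_rot: [0.049, 1.065, -0.083]
contact_force: [-0.1, 0.4, -0.0]
opening: 0.0849
now [0.4018 0.1599 0.2593] q [ 0.3375 -0.8059  2.2686 -0.2164  1.2204 -1.1146] t 26.05 open 0.0849 F [-0.0721  0.3847 -0.0285]
azim z -5.252184366772885 tilt x 28.959066758917384
turn(tool) deg [-0.3065 -1.041   0.1839] norm 1.1006154725155155 | shift mm in present axes [-1.2549 -4.0614 -0.9245] | in final axes [-1.2847 -4.0523 -0.9231]
```

View pics/w8c.png

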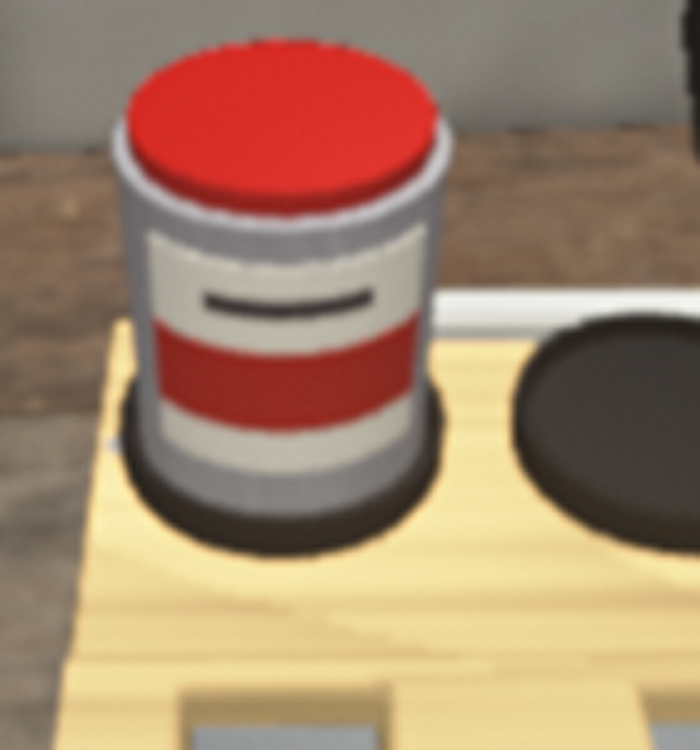

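```bash
python3 - <<'E'
from h import *
C=cam('wrist')
f=lambda p:[639,399]-(np.array(p)/5+[260,110])
print(fittin(C,f([(124,235),(132,310),(144,430)]),f([(441,235),(433,310),(423,430)]),f([(149,240),(156,340),(164,430)]),f([(426,230),(416,340),(411,420)]),TR['L']))
E
python3 -m handwheel '[[0.085,[0,-0.0315,-0.003],[0,0,0]],[0.085,[0,-0.0315,-0.003],[0,0,0]],[0.085,[0,-0.0315,-0.003],[0,0,0]],[0.085,[0,-0.0315,-0.003],[0,0,0]],[0.085,[0,-0.0315,-0.003],[0,0,0]],[0.085,[0,-0.0315,-0.003],[0,0,0]],[0.085,[0,-0.0315,-0.003],[0,0,0]],[0.085,[0,-0.0315,-0.003],[0,0,0]],[0.085,[0,0,0],[0,0,0]],[0.085,[0,0,0],[0,0,0]]]'
python3 -m handwheel '[[0.085,[0,0,0],[0,0,0]],[0.085,[0,0,0],[0,0,0]]]'
python3 - <<'E'
from h import *
plan([0.4,-0.094,0.26],-4.9,30)
im=ctrl.get_image('wrist'); cv2.imwrite('pics/w9.png',im[:,:,::-1])
crop(im[::-1,::-1],'w9c',260,110,400,260,5)
E
```

```text
(array([  0.601 ,   0.1421, 177.1005]), array([-0.1205, -0.4149, -0.7094,  0.3443,  0.6183,  0.4798,  0.5202,
        0.5572,  0.2606, -0.6393, -0.3406, -0.5875]))
t: 26.93
tool_pos: [0.3867, -0.0885, 0.2492]
tool_rot: [0.052, 1.085, -0.092]
contact_force: [1.1, 0.3, 0.1]
opening: 0.0851
t: 27.1
tool_pos: [0.3875, -0.0846, 0.2493]
tool_rot: [0.046, 1.084, -0.084]
contact_force: [0.2, -0.5, 0.2]
opening: 0.085
now [ 0.3875 -0.0846  0.2493] q [-0.553  -1.0042  2.3715  0.2124  1.3366 -2.0375] t 27.10 open 0.0850 F [ 0.19   -0.524   0.2121]
azim z -5.074366427682108 tilt x 27.833646497129735
turn(tool) deg [-0.1478 -2.1678  0.3423] norm 2.1996240949916857 | shift mm in present axes [-3.2377 -8.2815 16.8015] | in final axes [-2.6498 -8.3074 16.8915]
```

View pics/w9c.png

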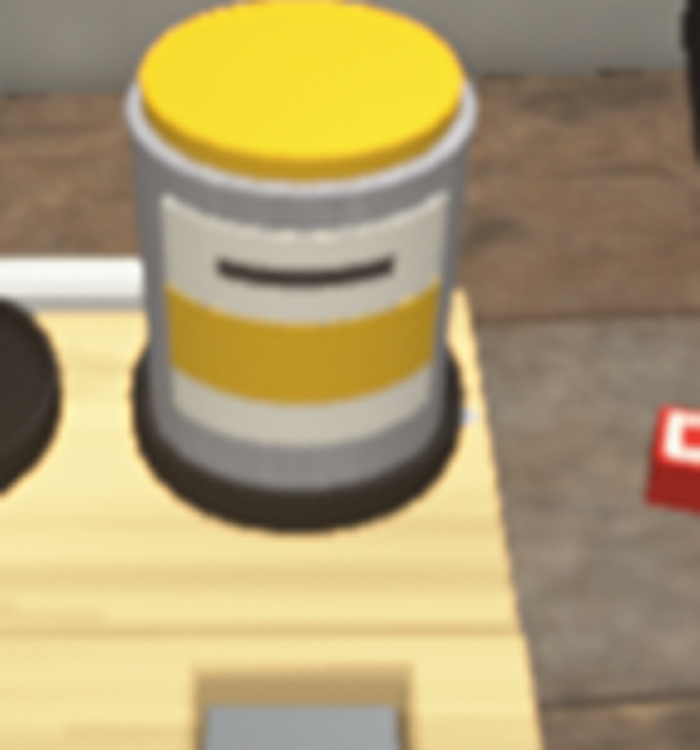

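Run:
```python
from h import *
C=cam('wrist')
f=lambda p:[639,399]-(np.array(p)/5+[260,110])
print(fittin(C,f([(139,200),(147,290),(157,390)]),f([(466,190),(457,270),(444,390)]),f([(162,210),(169,310),(175,400)]),f([(447,210),(437,310),(430,400)]),TR['R']))
```

```text
(array([  0.5799,  -0.1067, 175.2847]), array([-0.1846, -0.426 , -0.9044,  0.49  ,  0.5671,  0.5632,  0.6981,
        0.511 ,  0.4113, -0.5487, -0.4607, -0.7936]))
```

```bash
python3 -m handwheel '[[0.085,[0,0,0],[0,5.6,0]],[0.085,[0,0,0],[0,5.6,0]],[0.085,[0,0,0],[0,5.6,0]],[0.085,[0,0,0],[0,5.6,0]],[0.085,[0,0,0],[0,5.4,0]],[0.085,[0,-0.035,0.02],[0,0,0]],[0.085,[0,-0.035,0.02],[0,0,0]],[0.085,[0,-0.035,0.02],[0,0,0]],[0.085,[0,-0.035,0.02],[0,0,0]],[0.085,[0,0,0],[7,0,0]]]'
python3 -m handwheel '[[0.085,[0,0,0],[7,0,0]],[0.085,[0,0,0],[7,0,0]],[0.085,[0,0,0],[7,0,0]],[0.085,[0,0,0],[7,0,0]],[0.085,[0,0,0],[7,0,0]],[0.085,[0,0,0],[7,0,0]],[0.085,[0,0,0],[7,0,0]],[0.085,[0,0,0],[7,0,0]],[0.085,[0,0,0],[7,0,0]],[0.085,[0,0,0],[7,0,0]]]'
python3 -m handwheel '[[0.085,[0,0,0],[7,0,0]],[0.085,[0,0,0],[7,0,0]],[0.085,[0,0,0],[7,0,0]],[0.085,[0,0,0],[7,0,0]],[0.085,[0,0,0],[7,0,0]],[0.085,[0,0,0],[7,0,0]],[0.085,[0,0,0],[0,0,0]],[0.085,[0,0,0],[0,0,0]]]'
python3 - <<'E'
from h import *
plan([0.49,-0.313,0.15],-123,0)
im=ctrl.get_image('wrist'); cv2.imwrite('pics/w10.png',im[:,:,::-1])
E
```

```text
t: 27.98
tool_pos: [0.4564, -0.2351, 0.248]
tool_rot: [0.166, 1.565, -0.174]
contact_force: [-1.1, 1.1, -0.8]
opening: 0.085
t: 28.82
tool_pos: [0.4551, -0.2302, 0.2497]
tool_rot: [1.108, 1.266, -1.113]
contact_force: [-0.8, 0.6, -0.7]
opening: 0.085
t: 29.48
tool_pos: [0.4547, -0.2308, 0.2496]
tool_rot: [1.628, 0.864, -1.631]
contact_force: [-0.8, 0.0, 0.1]
opening: 0.0851
now [ 0.4547 -0.2308  0.2496] q [-0.6139 -0.2395  1.8554 -0.0034  1.5228 -0.0212] t 29.48 open 0.0851 F [-0.8191  0.0041  0.1083]
azim z -123.95012184484445 tilt x 0.2545824343370191
turn(tool) deg [-0.9498  0.199  -0.1588] norm 0.9833699143768267 | shift mm in present axes [100.0195  74.9329  48.1243] | in final axes [99.6426 74.3987 49.7088]
```

View pics/w10.png

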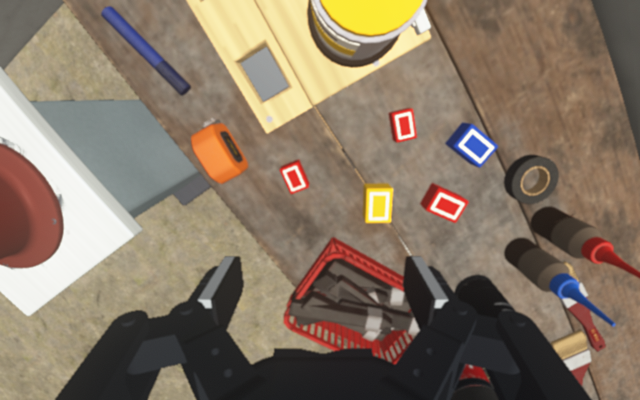

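Run:
```python
from h import *
im=cv2.imread('pics/w10.png')[:,:,::-1]
crop(im,'w10c',270,95,510,235,3.3)
```

```text
(no output)
```

View pics/w10c.png

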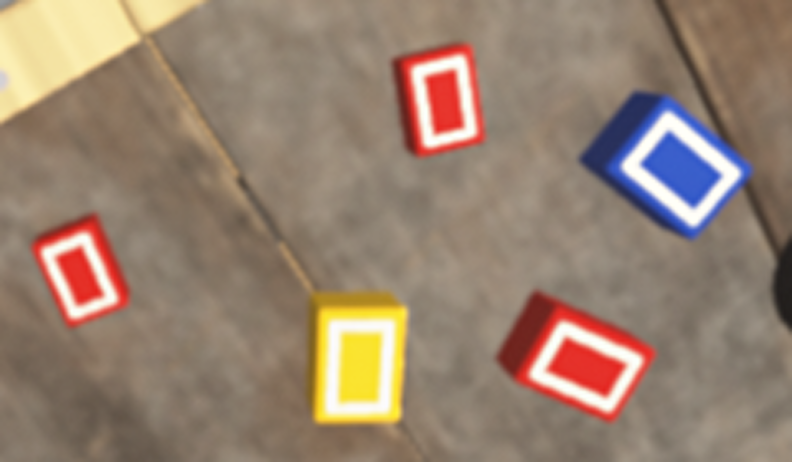

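Run:
```python
from h import *
C=cam('wrist')
S={'A':[(562,322),(648,362),(610,412),(528,372)],'B':[(412,68),(467,55),(480,138),(425,150)],'C':[(38,250),(85,232),(118,298),(75,312)],'Y':[(327,320),(396,318),(393,413),(326,414)],'Bl':[(672,110),(740,172),(692,228),(620,168)]}
for n,s in S.items():
    for z in (.028,.02):
        w=px2w(C,np.array(s)/3.3+[270,95],z)
        L=np.linalg.norm(np.diff(np.r_[w,w[:1]],axis=0),axis=1)
        e=w[1]-w[0]; 
        print(n,z,w.mean(0),'sides',(L*1e3).round(1),'ang', [round(np.degrees(np.arctan2(*(w[i+1]-w[i])[1::-1]))%180,1) for i in range(3)])
```

```text
A 0.028 [ 0.5684 -0.369   0.028 ] sides [42.5 25.8 41.6 24.5] ang [np.float64(121.9), np.float64(26.6), np.float64(120.3)]
A 0.02 [ 0.5699 -0.3735  0.02  ] sides [43.4 26.3 42.5 25.1] ang [np.float64(121.9), np.float64(26.6), np.float64(120.3)]
B 0.028 [ 0.5706 -0.2425  0.028 ] sides [20.8 31.4 21.3 31.1] ang [np.float64(159.5), np.float64(70.5), np.float64(158.7)]
B 0.02 [ 0.5721 -0.2443  0.02  ] sides [21.2 32.1 21.7 31.8] ang [np.float64(159.5), np.float64(70.5), np.float64(158.7)]
C 0.028 [ 0.4175 -0.2191  0.028 ] sides [20.  29.6 18.3 29. ] ang [np.float64(167.0), np.float64(80.8), np.float64(164.6)]
C 0.02 [ 0.4157 -0.2204  0.02  ] sides [20.5 30.2 18.7 29.6] ang [np.float64(167.0), np.float64(80.8), np.float64(164.6)]
Y 0.028 [ 0.4901 -0.3159  0.028 ] sides [27.9 41.7 28.1 41.2] ang [np.float64(147.8), np.float64(58.7), np.float64(146.8)]
Y 0.02 [ 0.4898 -0.3193  0.02  ] sides [28.5 42.6 28.7 42.1] ang [np.float64(147.8), np.float64(58.7), np.float64(146.8)]
Bl 0.028 [ 0.6356 -0.3156  0.028 ] sides [39.  27.2 40.3 28.1] ang [np.float64(109.3), np.float64(21.2), np.float64(110.5)]
Bl 0.02 [ 0.6385 -0.319   0.02  ] sides [39.8 27.8 41.2 28.7] ang [np.float64(109.3), np.float64(21.2), np.float64(110.5)]
```

```bash
python3 -m handwheel '[[0.07,[0,0.0255,0.0167],[-0.5,0,0]],[0.07,[0,0.0255,0.0167],[-0.5,0,0]],[0.07,[0,0.0255,0.0167],[-0.5,0,0]],[0.07,[0.035,0,0],[0,0,0]],[0.07,[0.035,0,0],[0,0,0]],[0.07,[0.035,0,0],[0,0,0]],[0.07,[0.035,0,0],[0,0,0]],[0.07,[0.02,0,0],[0,0,0]],[0.07,[0,0,0],[0,0,0]],[0.07,[0,0,0],[0,0,0]]]'
python3 - <<'E'
from h import *
plan([0.49,-0.315,0.013],-122.5,0)
im=ctrl.get_image('wrist'); cv2.imwrite('pics/w11.png',im[:,:,::-1])
print(w2px(cam('wrist'),[[.49,-.315,.028]]))
E
```

```text
t: 30.37
tool_pos: [0.4891, -0.3164, 0.0889]
tool_rot: [1.613, 0.881, -1.618]
contact_force: [0.9, -0.6, -0.1]
opening: 0.07
now [ 0.4891 -0.3164  0.0889] q [-0.7004  0.0827  1.8298 -0.0033  1.2288 -0.1285] t 30.37 open 0.0700 F [ 0.8589 -0.6256 -0.0665]
azim z -122.70190186456429 tilt x 0.17965603441687916
turn(tool) deg [-0.2019  0.1794  0.0101] norm 0.27027177871623237 | shift mm in present axes [75.8853  0.0515 -1.87  ] | in final axes [75.8908  0.0442 -1.6323]
[[320.7628 214.3007]]
```

View pics/w11.png

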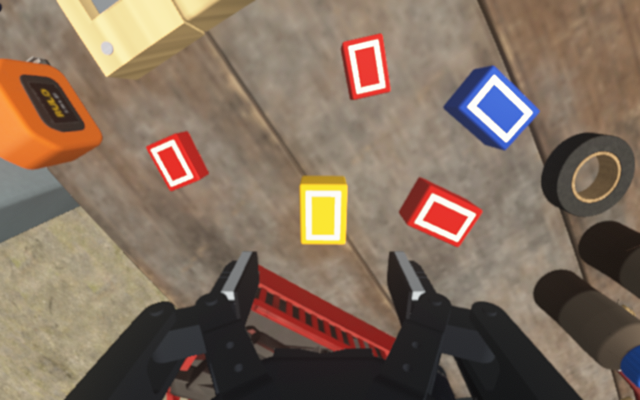

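```bash
python3 -m handwheel '[[0.07,[0.03,0,-0.001],[0,0,0]],[0.07,[0.03,0,0],[0,0,0]],[0.07,[0.01,0,0],[0,0,0]],[0.07,[0.005,0,0],[0,0,0]],[0.07,[0,0,0],[0,0,0]],[0.07,[0,0,0],[0,0,0]]]'
python3 -m handwheel '[[0.03,[0,0,0],[0,0,0]],[0.03,[0,0,0],[0,0,0]],[0.03,[0,0,0],[0,0,0]],[0.03,[0,0,0],[0,0,0]],[0.03,[0,0,0],[0,0,0]],[0.03,[0,0,0],[0,0,0]],[0.03,[0,0,0],[0,0,0]],[0.03,[0,0,0],[0,0,0]]]' 50
```

```text
t: 30.92
tool_pos: [0.4913, -0.3179, 0.0172]
tool_rot: [1.615, 0.874, -1.616]
contact_force: [-0.1, -0.4, -0.3]
opening: 0.07
t: 31.58
tool_pos: [0.4911, -0.3178, 0.0168]
tool_rot: [1.615, 0.874, -1.616]
contact_force: [-0.4, 1.2, 6.8]
opening: 0.035
```

```bash
python3 -m handwheel '[[0.03,[-0.02,0,0],[0,0,0]],[0.03,[-0.03,0,0],[0,0,0]],[0.03,[-0.035,0,0],[0,0,0]],[0.03,[-0.035,0,0],[0,0,0]],[0.03,[0,0,0],[-7,0,0]],[0.03,[0,0,0],[-7,0,0]],[0.03,[0,0,0],[-7,0,0]],[0.03,[0,0,0],[-6.3,0,0]],[0.03,[0,0,0],[0,0,0]],[0.03,[0,0,0],[0,0,0]]]'
python3 - <<'E'
from h import *
plan([0.461,-0.098,0.1],-94.85,0)
E
```

```text
t: 32.42
tool_pos: [0.4897, -0.3161, 0.1346]
tool_rot: [1.279, 1.158, -1.284]
contact_force: [-0.9, -0.1, -1.5]
opening: 0.0345
now [ 0.4897 -0.3161  0.1346] q [-0.6994  0.0307  1.8015 -0.0033  1.307  -0.5991] t 32.42 open 0.0345 F [-0.8841 -0.06   -1.5392]
azim z -95.69412215969791 tilt x 0.22553915583459538
turn(tool) deg [-0.8441  0.2254 -0.0083] norm 0.8737140244119734 | shift mm in present axes [  33.7808  -50.1834 -214.3256] | in final axes [  34.6321  -47.0166 -214.907 ]
```

```bash
python3 -m handwheel '[[0.03,[0,-0.007,-0.0306],[0,0,0]],[0.03,[0,-0.007,-0.0306],[0,0,0]],[0.03,[0,-0.007,-0.0306],[0,0,0]],[0.03,[0,-0.007,-0.0306],[0,0,0]],[0.03,[0,-0.007,-0.0306],[0,0,0]],[0.03,[0,-0.007,-0.0306],[0,0,0]],[0.03,[0,-0.007,-0.0306],[-0.8,0,0]],[0.03,[0,0,0],[0,0,0]],[0.03,[0,0,0],[0,0,0]],[0.03,[0,0,0],[0,0,0]]]'
python3 - <<'E'
from h import *
plan([0.4609,-0.0987,0.05],-94.85,0)
C=cam('wrist');im=ctrl.get_image('wrist'); cv2.imwrite('pics/w12.png',im[:,:,::-1])
ctrl.get_image('top')
print(w2px(C,[[.4609,-.0987,.034]]))
x,y=np.array([np.cos(np.radians(-4.85)),np.sin(np.radians(-4.85))]),np.array([-np.sin(np.radians(-4.85)),np.cos(np.radians(-4.85))])
c=np.array([.4609,-.0987])
print(w2px(C,[[*(c+a*.0205*x+b*.0275*y),.034] for a,b in((1,1),(1,-1),(-1,-1),(-1,1))]))
E
```

```text
t: 33.25
tool_pos: [0.462, -0.0987, 0.1341]
tool_rot: [1.267, 1.164, -1.272]
contact_force: [0.3, 0.7, -0.6]
opening: 0.0346
now [ 0.462  -0.0987  0.1341] q [-0.3656 -0.2454  2.0563 -0.0045  1.3283 -0.2808] t 33.25 open 0.0346 F [ 0.3022  0.6505 -0.5686]
azim z -94.79297184676376 tilt x 0.2863298142440256
turn(tool) deg [ 0.0572  0.2803 -0.0584] norm 0.29198159731068113 | shift mm in present axes [84.1304 -1.1362 -0.3108] | in final axes [84.132  -1.0505  0.1018]
[[321.3259 200.8682]]
[[345.0567 170.8805]
 [343.4325 228.8847]
 [299.2081 228.8189]
 [297.6087 170.806 ]]
```

View pics/w12.png

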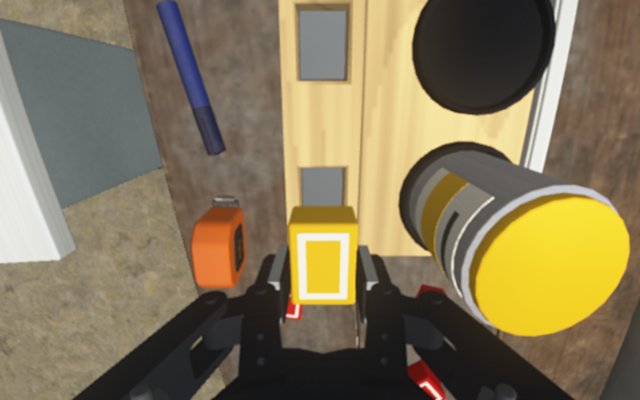

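Run:
```python
from h import *
C=cam('wrist');im=cv2.imread('pics/w12.png')[:,:,::-1]
crop(im,'w12c',270,0,390,310,2.5) 
o=ctrl.get_obs()
w=px2w(C,[(323,266)],o['tool_pos'][2]+.011)[0]; print('block c',w, w[:2]-o['tool_pos'][:2])
```

```text
block c [ 0.4625 -0.0969  0.1452] [0.0005 0.0025]
```

View pics/w12c.png

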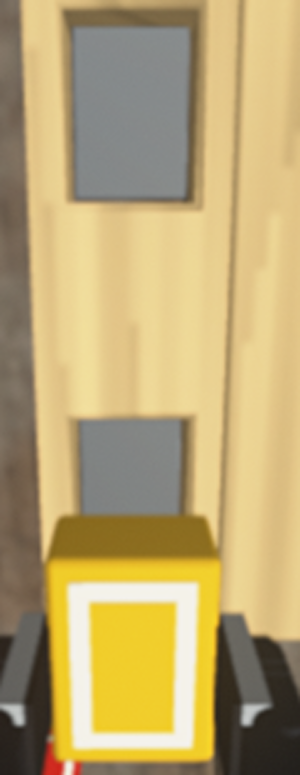

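```bash
python3 -m handwheel '[[0.03,[0.03,-0.001,-0.0005],[0,0,0]],[0.03,[0.03,0,0],[0,0,0]],[0.03,[0.015,0,0],[0,0,0]],[0.03,[0,0,0],[0,0,0]],[0.03,[0,0,0],[0,0,0]],[0.03,[0,0,0],[0,0,0]]]'
python3 - <<'E'
from h import *
plan([0.4609,-0.0987,0.05],-94.85,0)
C=cam('wrist');im=ctrl.get_image('wrist'); cv2.imwrite('pics/w13.png',im[:,:,::-1])
crop(im,'w13c',250,120,400,310,4)
im=ctrl.get_image('top');crop(im,'t13',310,200,380,250,10)
E
```

```text
t: 33.85
tool_pos: [0.4619, -0.0991, 0.0604]
tool_rot: [1.268, 1.163, -1.271]
contact_force: [0.7, -0.1, 0.5]
opening: 0.0344
now [ 0.4619 -0.0991  0.0604] q [-0.3667 -0.1466  2.1066 -0.0044  1.1777 -0.2812] t 33.85 open 0.0344 F [ 0.6767 -0.118   0.4812]
azim z -94.8063909082864 tilt x 0.32065690401899366
turn(tool) deg [ 0.044   0.2836 -0.1496] norm 0.3236588008054808 | shift mm in present axes [10.3724 -1.1046 -0.4067] | in final axes [10.3771 -1.0778 -0.3545]
```

View pics/w13c.png

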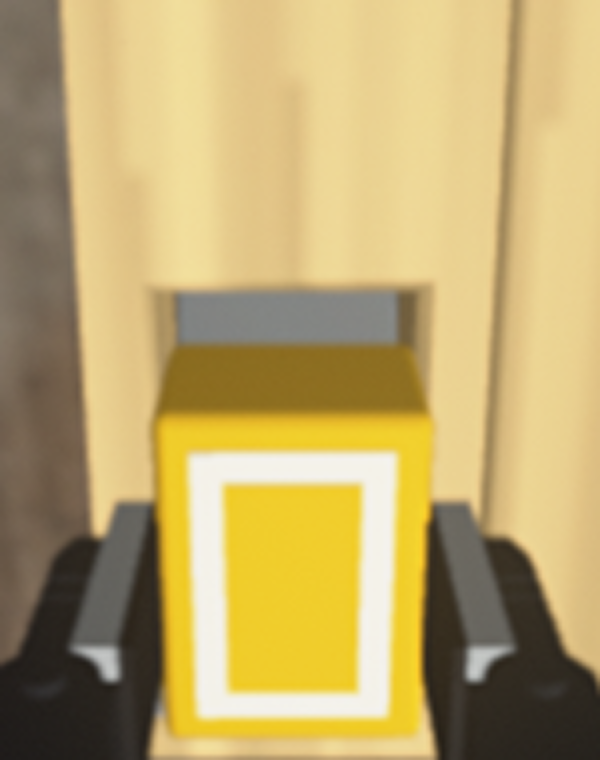

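View pics/t13.png

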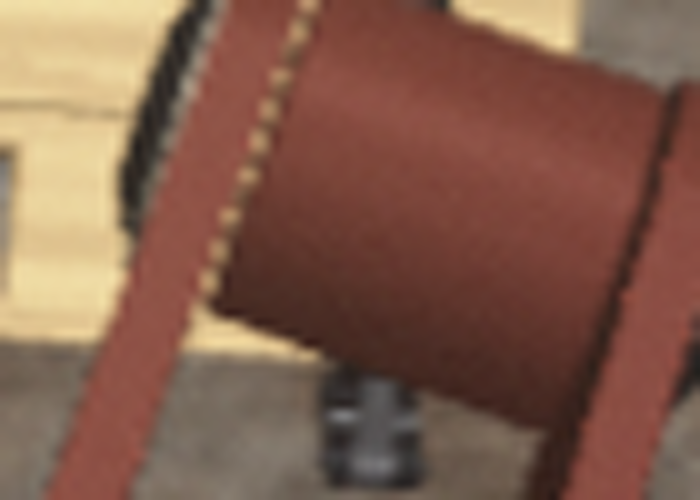

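Run:
```python
from h import *
C=cam('wrist'); z=ctrl.get_obs()['tool_pos'][2]-.0168
r=px2w(C,[(288,191.75),(358.25,191.75)],.034); b=px2w(C,[(293,206.25),(353.25,206.25)],z)
print(r,b,np.linalg.norm(r[1]-r[0]),np.linalg.norm(b[1]-b[0]))
t=np.radians(-4.85);x=np.array([np.cos(t),np.sin(t)]);y=np.array([-x[1],x[0]])
d=r.mean(0)[:2]-b.mean(0)[:2]; print('recess-block: along stand x',d@x*1e3,' y gap',d@y*1e3)
print(r.mean(0)[:2]-.0275*y)
```

```text
[[ 0.4438 -0.0658  0.034 ]
 [ 0.4871 -0.0694  0.034 ]] [[ 0.4472 -0.0718  0.0442]
 [ 0.4827 -0.0748  0.0442]] 0.04345031078101556 0.03563049695064336
recess-block: along stand x 0.03743364034106735  y gap 5.758888543607645
[ 0.4632 -0.095 ]
```

```bash
python3 -m handwheel '[[0.03,[0.003,0,-0.002],[0,0,0]],[0.03,[0.004,0,0],[0,0,0]],[0.03,[0.004,0,0],[0,0,0]],[0.03,[0.003,0,0],[0,0,0]],[0.03,[0,0,0],[0,0,0]]]'
python3 -m handwheel '[[0.03,[0.003,0,0],[0,0,0]],[0.03,[0.003,0,0],[0,0,0]],[0.03,[0,0,0],[0,0,0]]]'
```

```text
t: 34.37
tool_pos: [0.4603, -0.0959, 0.044]
tool_rot: [1.266, 1.167, -1.272]
contact_force: [0.1, -0.2, -1.1]
opening: 0.0339
t: 34.62
tool_pos: [0.4611, -0.0962, 0.0387]
tool_rot: [1.267, 1.166, -1.272]
contact_force: [-0.2, 0.0, -0.9]
opening: 0.0346
```

```bash
python3 -m handwheel '[[0.03,[0.0015,0,0],[0,0,0]],[0.03,[0,0,0],[0,0,0]]]'
python3 -m handwheel '[[0.055,[0,0,0],[0,0,0]],[0.055,[0,0,0],[0,0,0]],[0.055,[0,0,0],[0,0,0]],[0.055,[-0.015,0,0],[0,0,0]],[0.055,[-0.025,0,0],[0,0,0]],[0.0,[-0.02,0,0],[0,0,0]],[0.0,[0,0,0],[0,0,0]],[0.0,[0,0,0],[0,0,0]],[0.0,[0,0,0],[0,0,0]],[0.0,[0,0,0],[0,0,0]]]'
python3 - <<'E'
from h import *
plan([0.4609,-0.0987,0.05],-94.85,0)
C=cam('wrist');im=ctrl.get_image('wrist'); cv2.imwrite('pics/w14.png',im[:,:,::-1])
E
```

```text
t: 34.78
tool_pos: [0.4611, -0.0963, 0.0377]
tool_rot: [1.267, 1.166, -1.272]
contact_force: [-0.4, 0.9, 1.3]
opening: 0.0349
t: 35.62
tool_pos: [0.46, -0.0956, 0.096]
tool_rot: [1.266, 1.168, -1.273]
contact_force: [0.3, 0.1, -0.2]
opening: 0.0001
now [ 0.46   -0.0956  0.096 ] q [-0.3611 -0.2025  2.0888 -0.0042  1.2562 -0.2772] t 35.62 open 0.0001 F [ 0.3009  0.0839 -0.1962]
azim z -94.7336861224713 tilt x 0.23115515226396838
turn(tool) deg [0.1161 0.2055 0.1059] norm 0.25868397614535704 | shift mm in present axes [46.007   1.2161  2.8336] | in final axes [45.9987  1.137   2.9962]
```

View pics/w14.png

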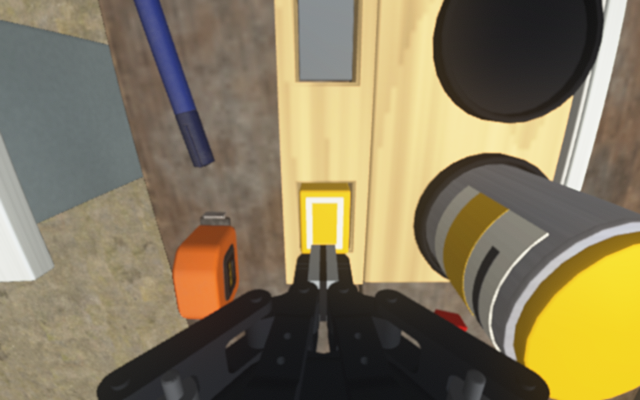

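```bash
python3 -m handwheel '[[0.0,[0.025,0,0.001],[0,0,0]],[0.0,[0.015,0,0],[0,0,0]],[0.0,[0.005,0,0],[0,0,0]],[0.0,[0.004,0,0],[0,0,0]],[0.0,[0.004,0,0],[0,0,0]],[0.0,[0.004,0,0],[0,0,0]],[0.0,[0.003,0,0],[0,0,0]],[0.0,[0,0,0],[0,0,0]]]'
python3 -m handwheel '[[0.0,[0.002,0,0],[0,0,0]],[0.0,[0,0,0],[0,0,0]]]'
```

```text
t: 36.33
tool_pos: [0.4614, -0.0974, 0.0377]
tool_rot: [1.267, 1.164, -1.271]
contact_force: [0.2, -0.4, -0.4]
opening: 0.0001
t: 36.5
tool_pos: [0.4616, -0.0975, 0.036]
tool_rot: [1.267, 1.164, -1.271]
contact_force: [-1.6, -0.6, 3.4]
opening: -0.0
```

```bash
python3 -m handwheel '[[0.0,[0.002,0,0],[0,0,0]],[0.0,[0,0,0],[0,0,0]]]'
python3 -m handwheel '[[0.0,[0.002,0,0],[0,0,0]],[0.0,[0,0,0],[0,0,0]]]'
python3 -m handwheel '[[0.0,[0.002,0,0],[0,0,0]],[0.0,[0,0,0],[0,0,0]]]'
```

```text
t: 36.67
tool_pos: [0.4616, -0.0975, 0.034]
tool_rot: [1.267, 1.164, -1.271]
contact_force: [-0.4, 0.6, 5.2]
opening: -0.0002
t: 36.83
tool_pos: [0.4619, -0.0976, 0.0339]
tool_rot: [1.267, 1.165, -1.271]
contact_force: [-6.9, 3.0, 18.6]
opening: 0.0
t: 37.0
tool_pos: [0.4621, -0.0976, 0.0337]
tool_rot: [1.266, 1.166, -1.272]
contact_force: [-13.5, 4.9, 30.1]
opening: 0.0003
```

```bash
python3 -m handwheel '[[0.0,[-0.02,0,0],[0,0,0]],[0.055,[-0.035,0,0],[0,0,0]],[0.055,[-0.04,0,0],[0,0,0]],[0.055,[-0.04,0,0],[0,0,0]],[0.055,[0,0.012,0.035],[0,0,0]],[0.055,[0,0.012,0.035],[0,0,0]],[0.055,[0,0.012,0.035],[0,0,0]],[0.055,[0,0.012,0.035],[0,0,0]],[0.055,[0,0.012,0.035],[0,0,0]],[0.055,[0,0,0],[-7,0,0]]]'
python3 -m handwheel '[[0.055,[0,0,0],[-7,0,0]],[0.055,[0,0,0],[-7,0,0]],[0.055,[0,0,0],[-7,0,0]],[0.055,[0,0,0],[-7,0,0]],[0.055,[0,0,0],[0,0,0]],[0.055,[0,0,0],[0,0,0]],[0.055,[0,0,0],[0,0,0]]]'
python3 - <<'E'
from h import *
plan([0.568,-0.367,0.1],-59,0)
C=cam('wrist');im=ctrl.get_image('wrist'); cv2.imwrite('pics/w15.png',im[:,:,::-1])
crop(im,'w15c',200,40,460,250,3)
E
```

```text
t: 37.83
tool_pos: [0.507, -0.2817, 0.1648]
tool_rot: [1.177, 1.22, -1.185]
contact_force: [-0.3, 0.3, -0.0]
opening: 0.0551
t: 38.42
tool_pos: [0.5062, -0.276, 0.1649]
tool_rot: [0.811, 1.411, -0.817]
contact_force: [-0.2, 0.4, 0.1]
opening: 0.0553
now [ 0.5062 -0.276   0.1649] q [-0.6266 -0.0134  1.7927 -0.0035  1.3595 -1.1515] t 38.42 open 0.0553 F [-0.1848  0.4032  0.147 ]
azim z -59.882833985849025 tilt x 0.24898649937430858
turn(tool) deg [-0.8831  0.2199  0.1168] norm 0.917485927133024 | shift mm in present axes [ 65.3552   7.929  109.4281] | in final axes [ 64.9488   6.1069 109.7864]
```

View pics/w15.png

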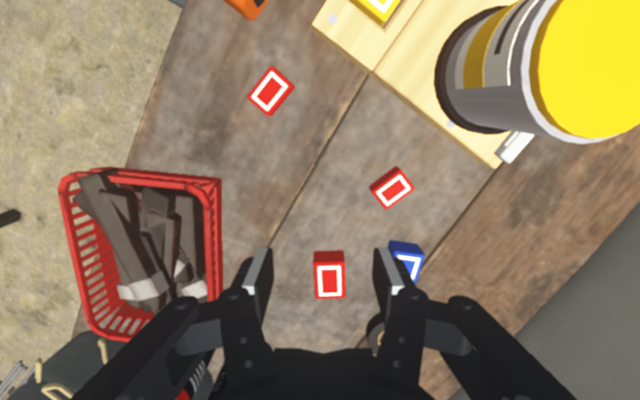

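Run:
```python
from h import *
im=cv2.imread('pics/w15.png')[:,:,::-1]
crop(im,'w15d',290,160,430,310,5)
```

```text
(no output)
```

View pics/w15d.png

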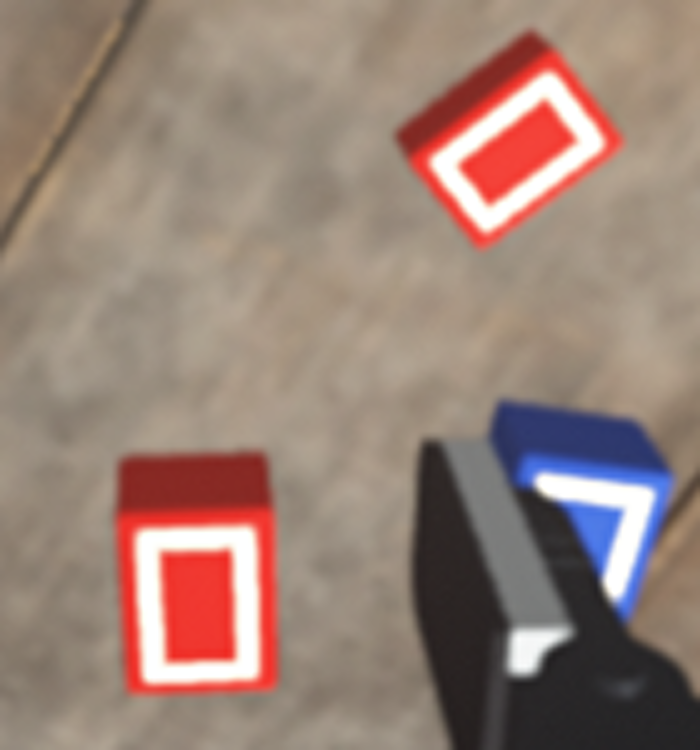

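Run:
```python
from h import *
C=cam('wrist')
for s in ([(118,512),(274,508),(276,687),(130,692)],[(135,530),(254,526),(261,680),(144,684)]):
    w=px2w(C,np.array(s)/5+[290,160],.028); L=np.linalg.norm(np.diff(np.r_[w,w[:1]],axis=0),axis=1)
    print(w.mean(0),L,[round(np.degrees(np.arctan2(*(w[(i+1)%4]-w[i])[1::-1]))%180,1) for i in range(4)])
plan([0.569,-0.3665,0.1],-60)
```

```text
[ 0.5688 -0.3665  0.028 ] [0.0348 0.0485 0.0344 0.0489] [np.float64(31.9), np.float64(122.3), np.float64(32.6), np.float64(122.9)]
[ 0.5692 -0.3677  0.028 ] [0.0267 0.0419 0.0275 0.0419] [np.float64(32.5), np.float64(123.7), np.float64(32.6), np.float64(122.7)]
now [ 0.5063 -0.276   0.1651] q [-0.6265 -0.0135  1.7926 -0.0035  1.3597 -1.1521] t 38.47 open 0.0552 F [-0.068  -0.7997  0.1501]
azim z -59.8469313651177 tilt x 0.2533664060259301
turn(tool) deg [0.1528 0.2267 0.113 ] norm 0.2958985226826073 | shift mm in present axes [ 65.5036   8.928  109.496 ] | in final axes [ 65.0876   9.0916 109.7303]
```

```bash
python3 -m handwheel '[[0.06,[0,0.003,0.0368],[0,0,0]],[0.06,[0,0.003,0.0368],[0,0,0]],[0.06,[0,0.003,0.0368],[-2.3,0,0]],[0.06,[0.035,0,0],[0,0,0]],[0.06,[0.03,0,0],[0,0,0]],[0.06,[0,0,0],[0,0,0]],[0.06,[0,0,0],[0,0,0]]]'
python3 - <<'E'
from h import *
plan([0.569,-0.367,0.014],-57.5)
C=cam('wrist');im=ctrl.get_image('wrist'); cv2.imwrite('pics/w16.png',im[:,:,::-1])
print(w2px(C,[.569,-.367,.028]))
E
```

```text
t: 39.05
tool_pos: [0.5682, -0.3659, 0.098]
tool_rot: [0.78, 1.429, -0.784]
contact_force: [0.3, -0.2, 0.7]
opening: 0.06
now [ 0.5682 -0.3659  0.098 ] q [-0.6808  0.2794  1.5891 -0.0033  1.2758 -1.2473] t 39.05 open 0.0600 F [ 0.2527 -0.1697  0.7086]
azim z -57.4874788040148 tilt x 0.238612764062195
turn(tool) deg [ 0.0127 -0.0869  0.2222] norm 0.23894995928480775 | shift mm in present axes [84.0056  0.4164  1.4579] | in final axes [84.0087  0.0909  1.3304]
[[322.4276 215.1985]]
```

View pics/w16.png

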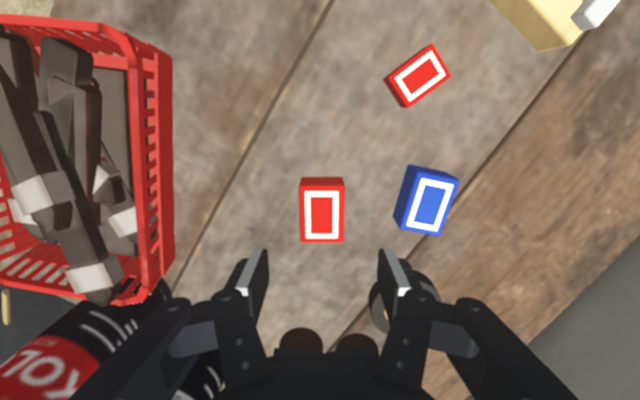

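```bash
python3 -m handwheel '[[0.06,[0.035,0,0.001],[0,0,0]],[0.06,[0.03,0,0],[0,0,0]],[0.06,[0.012,0,0],[0,0,0]],[0.06,[0.006,0,0],[0,0,0]],[0.06,[0,0,0],[0,0,0]],[0.06,[0,0,0],[0,0,0]]]'
python3 -m handwheel '[[0.03,[0,0,0],[0,0,0]],[0.03,[0,0,0],[0,0,0]],[0.03,[0,0,0],[0,0,0]],[0.03,[0,0,0],[0,0,0]],[0.03,[0,0,0],[0,0,0]],[0.03,[0,0,0],[0,0,0]]]' 50
```

```text
t: 39.6
tool_pos: [0.5715, -0.3692, 0.0201]
tool_rot: [0.777, 1.42, -0.784]
contact_force: [-0.6, -0.3, 0.3]
opening: 0.0603
t: 40.1
tool_pos: [0.5718, -0.3696, 0.0206]
tool_rot: [0.777, 1.419, -0.784]
contact_force: [-0.1, -0.6, 5.6]
opening: 0.0343
```

```bash
python3 -m handwheel '[[0.05,[0,0,0],[0,0,0]],[0.05,[0,0,0],[0,0,0]],[0.05,[0,0,0],[0,0,0]],[0.05,[0.003,0,-0.001],[0,0,0]],[0.05,[0.003,0,0],[0,0,0]],[0.05,[0,0,0],[0,0,0]]]'
python3 -m handwheel '[[0.03,[0,0,0],[0,0,0]],[0.03,[0,0,0],[0,0,0]],[0.03,[0,0,0],[0,0,0]],[0.03,[0,0,0],[0,0,0]],[0.03,[0,0,0],[0,0,0]]]' 50
```

```text
t: 40.6
tool_pos: [0.569, -0.3669, 0.0103]
tool_rot: [0.778, 1.426, -0.784]
contact_force: [-1.2, -1.1, -0.4]
opening: 0.0497
t: 41.02
tool_pos: [0.5696, -0.3675, 0.0116]
tool_rot: [0.778, 1.424, -0.784]
contact_force: [0.3, -0.7, -0.4]
opening: 0.0346
```

```bash
python3 -m handwheel '[[0.03,[-0.02,0,0],[0,0,0]],[0.03,[-0.03,0,0],[0,0,0]],[0.03,[-0.04,0,0],[0,0,0]],[0.03,[-0.04,0,0],[0,0,0]],[0.03,[-0.04,0,0],[0,0,0]],[0.03,[0,0,0],[6.2,0,0]],[0.03,[0,0,0],[6.2,0,0]],[0.03,[0,0,0],[6.2,0,0]],[0.03,[0,0,0],[6.2,0,0]],[0.03,[0,0,0],[6.2,0,0]]]'
python3 -m handwheel '[[0.03,[0,0,0],[6.2,0,0]],[0.03,[0,0,0],[0,0,0]],[0.03,[0,0,0],[0,0,0]]]'
python3 - <<'E'
from h import *
plan([0.47,-0.20,0.19],-94.85)
plan([0.482,0.148,0.19],-94.85)
E
```

```text
t: 41.85
tool_pos: [0.5696, -0.3667, 0.1816]
tool_rot: [1.19, 1.216, -1.195]
contact_force: [0.1, 0.6, -0.4]
opening: 0.0348
t: 42.1
tool_pos: [0.5696, -0.3667, 0.1815]
tool_rot: [1.264, 1.168, -1.268]
contact_force: [0.1, -0.1, -0.6]
opening: 0.035
now [ 0.5696 -0.3667  0.1815] q [-0.6804  0.2049  1.5307 -0.0033  1.4034 -0.6018] t 42.10 open 0.0350 F [ 0.1493 -0.0592 -0.5631]
azim z -94.47723326456435 tilt x 0.23963633096937972
turn(tool) deg [ 0.3728  0.2385 -0.0232] norm 0.44318757576244056 | shift mm in present axes [  -9.155  -112.2986 -158.3933] | in final axes [  -8.4514 -113.3305 -157.6958]
now [ 0.5696 -0.3667  0.1815] q [-0.6804  0.2049  1.5307 -0.0033  1.4034 -0.6018] t 42.10 open 0.0350 F [ 0.1493 -0.0592 -0.5631]
azim z -94.47723326456435 tilt x 0.23963633096937972
turn(tool) deg [ 0.3728  0.2385 -0.0232] norm 0.44318757576244056 | shift mm in present axes [ -10.6095 -127.5005 -506.265 ] | in final axes [  -8.4514 -130.796  -505.4644]
```

```bash
python3 -m handwheel '[[0.03,[-0.0015,-0.0187,-0.0264],[0,0,0]],[0.03,[-0.0015,-0.0187,-0.0264],[0,0,0]],[0.03,[-0.0015,-0.0187,-0.0264],[0,0,0]],[0.03,[-0.0015,-0.0187,-0.0264],[0,0,0]],[0.03,[-0.0015,-0.0187,-0.0264],[0,0,0]],[0.03,[-0.0015,-0.0187,-0.0264],[0,0,0]],[0.03,[0,-0.0015,-0.0348],[0,0,0]],[0.03,[0,-0.0015,-0.0348],[0,0,0]],[0.03,[0,-0.0015,-0.0348],[0,0,0]],[0.03,[0,-0.0015,-0.0348],[0.4,0,0]]]'
python3 -m handwheel '[[0.03,[0,-0.0015,-0.0348],[0,0,0]],[0.03,[0,-0.0015,-0.0348],[0,0,0]],[0.03,[0,-0.0015,-0.0348],[0,0,0]],[0.03,[0,-0.0015,-0.0348],[0,0,0]],[0.03,[0,-0.0015,-0.0348],[0,0,0]],[0.03,[0,-0.0015,-0.0348],[0,0,0]],[0.03,[0,0,0],[0,0,0]],[0.03,[0,0,0],[0,0,0]],[0.03,[0,0,0],[0,0,0]]]'
python3 - <<'E'
from h import *
plan([0.482,0.149,0.06],-94.85)
C=cam('wrist');im=ctrl.get_image('wrist'); cv2.imwrite('pics/w17.png',im[:,:,::-1])
E
```

```text
t: 42.93
tool_pos: [0.4756, -0.0591, 0.1897]
tool_rot: [1.27, 1.163, -1.273]
contact_force: [1.3, -0.6, -0.1]
opening: 0.0348
t: 43.68
tool_pos: [0.4852, 0.148, 0.1884]
tool_rot: [1.269, 1.163, -1.274]
contact_force: [-0.4, 0.3, -2.1]
opening: 0.0346
now [0.4852 0.148  0.1884] q [ 0.152  -0.203   1.9272 -0.0049  1.418   0.2388] t 43.68 open 0.0346 F [-0.418   0.3216 -2.1128]
azim z -94.92743003247662 tilt x 0.28178962303293603
turn(tool) deg [-0.0773  0.2793 -0.0375] norm 0.29220983694559566 | shift mm in present axes [128.4066  -3.3385  -1.3379] | in final axes [128.4138  -3.2532  -0.7165]
```

View pics/w17.png

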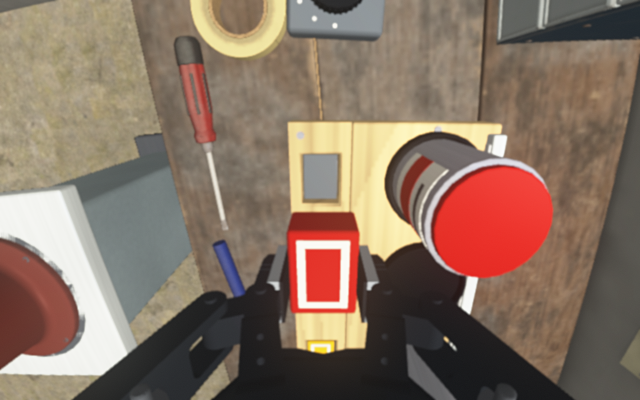

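```bash
python3 -m handwheel '[[0.03,[0.03,-0.0033,-0.0017],[0,0,0]],[0.03,[0.035,0,0],[0,0,0]],[0.03,[0.035,0,0],[0,0,0]],[0.03,[0.02,0,0],[0,0,0]],[0.03,[0,0,0],[0,0,0]],[0.03,[0,0,0],[0,0,0]],[0.03,[0,0,0],[0,0,0]]]'
python3 - <<'E'
from h import *
plan([0.482,0.150,0.06],-94.85)
C=cam('wrist');im=ctrl.get_image('wrist'); cv2.imwrite('pics/w18.png',im[:,:,::-1])
crop(im,'w18c',250,120,400,310,4)
E
```

```text
t: 44.32
tool_pos: [0.4837, 0.1491, 0.0703]
tool_rot: [1.273, 1.16, -1.274]
contact_force: [-0.1, 0.6, -0.1]
opening: 0.0348
now [0.4837 0.1491 0.0703] q [ 0.1544 -0.0746  2.0221 -0.0048  1.1915  0.2451] t 44.32 open 0.0348 F [-0.1277  0.617  -0.101 ]
azim z -95.09590454486593 tilt x 0.2930432476603129
turn(tool) deg [-0.2455  0.2129 -0.2013] norm 0.38230794286245917 | shift mm in present axes [10.3163 -1.7865 -0.7902] | in final axes [10.3254 -1.7469 -0.7595]
```

View pics/w18c.png

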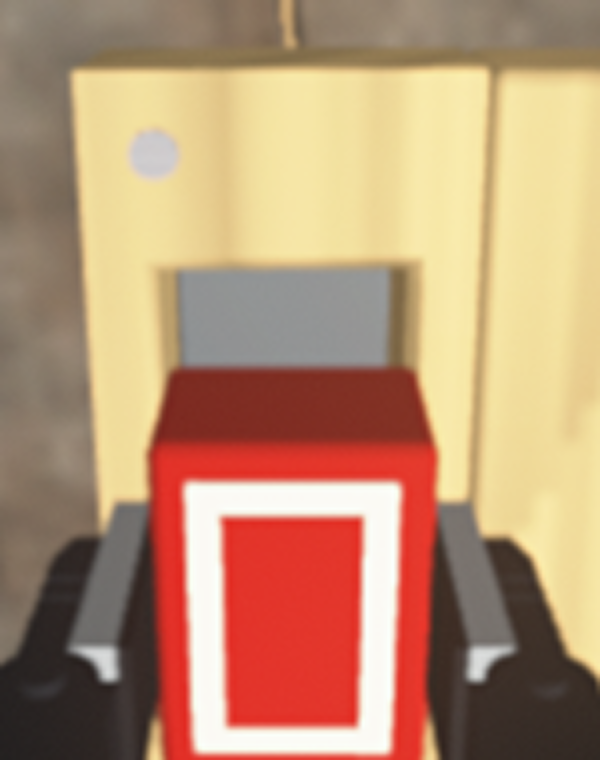

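Run:
```python
from h import *
C=cam('wrist'); z=ctrl.get_obs()['tool_pos'][2]-.0116
r=px2w(C,[(288.75,186.5),(355.25,186.5)],.034); b=px2w(C,[(292.5,212.5),(353.75,212.5)],z)
print(r,b,np.linalg.norm(r[1]-r[0]),np.linalg.norm(b[1]-b[0]))
t=np.radians(-4.85);x=np.array([np.cos(t),np.sin(t)]);y=np.array([-x[1],x[0]])
d=r.mean(0)[:2]-b.mean(0)[:2]; print('recess-block: along stand x',d@x*1e3,' y gap',d@y*1e3)
```

```text
[[0.4653 0.1832 0.034 ]
 [0.5084 0.1794 0.034 ]] [[0.4691 0.1747 0.0594]
 [0.5043 0.1716 0.0594]] 0.04329825110668599 0.03532133061332113
recess-block: along stand x -0.5631301818744642  y gap 8.134810440811114
```

```bash
python3 -m handwheel '[[0.03,[0.006,-0.0005,-0.003],[0,0,0]],[0.03,[0.007,0,0],[0,0,0]],[0.03,[0,0,0],[0,0,0]],[0.03,[0,0,0],[0,0,0]]]'
python3 - <<'E'
from h import *
plan([0.482,0.150,0.06],-94.85)
C=cam('wrist');im=ctrl.get_image('wrist'); cv2.imwrite('pics/w19.png',im[:,:,::-1])
crop(im,'w19c',250,120,400,310,4)
E
```

```text
t: 44.7
tool_pos: [0.4816, 0.1527, 0.0551]
tool_rot: [1.27, 1.163, -1.276]
contact_force: [-0.1, -0.8, -0.5]
opening: 0.0347
now [0.4816 0.1527 0.0551] q [ 0.1621 -0.0516  2.0293 -0.0048  1.1652  0.2515] t 44.70 open 0.0347 F [-0.0712 -0.8105 -0.4794]
azim z -95.01432144388765 tilt x 0.26355617225608136
turn(tool) deg [-0.1643  0.2634  0.0084] norm 0.31059530488811266 | shift mm in present axes [-4.9108  0.6717  2.6646] | in final axes [-4.9229  0.6648  2.6439]
```

View pics/w19c.png

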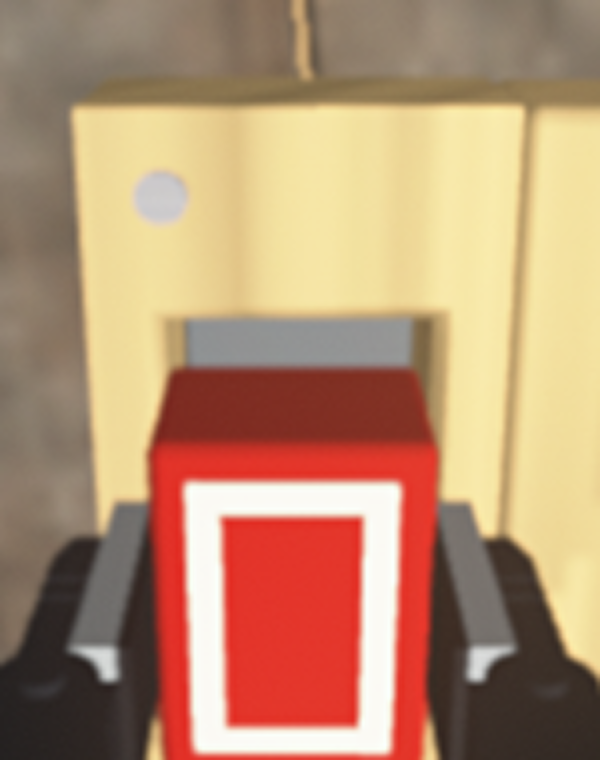

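Run:
```python
from h import *
C=cam('wrist'); z=ctrl.get_obs()['tool_pos'][2]-.0116
r=px2w(C,[(158/4+250,316/4+120),(449/4+250,316/4+120)],.034); b=px2w(C,[(292.5,212.5),(353.75,212.5)],z)
print(r,b,np.linalg.norm(r[1]-r[0]),np.linalg.norm(b[1]-b[0]))
t=np.radians(-4.85);x=np.array([np.cos(t),np.sin(t)]);y=np.array([-x[1],x[0]])
d=r.mean(0)[:2]-b.mean(0)[:2]; print('recess-block: along stand x',d@x*1e3,' y gap',d@y*1e3)
```

```text
[[0.4644 0.1831 0.034 ]
 [0.5082 0.1793 0.034 ]] [[0.4666 0.178  0.0437]
 [0.5018 0.175  0.0437]] 0.04387141498482101 0.03531477700622417
recess-block: along stand x 1.6806275797020387  y gap 4.8881255187098835
```

```bash
python3 -m handwheel '[[0.03,[0.003,0.0015,-0.002],[0,0,0]],[0.03,[0.003,0,0],[0,0,0]],[0.03,[0.003,0,0],[0,0,0]],[0.03,[0,0,0],[0,0,0]],[0.03,[0,0,0],[0,0,0]]]'
python3 -m handwheel '[[0.03,[0.003,0,0],[0,0,0]],[0.03,[0.003,0,0],[0,0,0]],[0.03,[0,0,0],[0,0,0]],[0.03,[0,0,0],[0,0,0]]]'
```

```text
t: 45.17
tool_pos: [0.4833, 0.1544, 0.046]
tool_rot: [1.27, 1.163, -1.276]
contact_force: [0.4, 0.4, -0.4]
opening: 0.0353
t: 45.5
tool_pos: [0.4834, 0.1543, 0.0401]
tool_rot: [1.27, 1.163, -1.276]
contact_force: [0.3, 0.8, -0.4]
opening: 0.035
```

```bash
python3 -m handwheel '[[0.03,[0.0025,0,0],[0,0,0]],[0.03,[0.002,0,0],[0,0,0]],[0.03,[0,0,0],[0,0,0]],[0.03,[0,0,0],[0,0,0]]]'
python3 -m handwheel '[[0.055,[0,0,0],[0,0,0]],[0.055,[0,0,0],[0,0,0]],[0.055,[0,0,0],[0,0,0]],[0.055,[-0.015,0,0],[0,0,0]],[0.055,[-0.025,0,0],[0,0,0]],[0.0,[-0.02,0,0],[0,0,0]],[0.0,[0,0,0],[0,0,0]],[0.0,[0,0,0],[0,0,0]],[0.0,[0,0,0],[0,0,0]],[0.0,[0,0,0],[0,0,0]]]'
python3 - <<'E'
from h import *
plan([0.483,0.153,0.05],-94.85,0)
C=cam('wrist');im=ctrl.get_image('wrist'); cv2.imwrite('pics/w20.png',im[:,:,::-1])
E
```

```text
t: 45.83
tool_pos: [0.4835, 0.1544, 0.0357]
tool_rot: [1.27, 1.163, -1.276]
contact_force: [0.3, -0.3, -0.4]
opening: 0.0346
t: 46.67
tool_pos: [0.4825, 0.1545, 0.0944]
tool_rot: [1.269, 1.164, -1.277]
contact_force: [-0.2, -0.1, -0.0]
opening: -0.0
now [0.4825 0.1545 0.0944] q [ 0.1653 -0.1026  2.0036 -0.0046  1.2436  0.2546] t 46.67 open -0.0000 F [-0.2488 -0.0715 -0.0363]
azim z -95.03291115814616 tilt x 0.30593874771911406
turn(tool) deg [-0.1832  0.2869  0.1064] norm 0.35658384333582005 | shift mm in present axes [44.3882  0.6609  1.2122] | in final axes [44.3827  0.5742  1.4364]
```

View pics/w20.png

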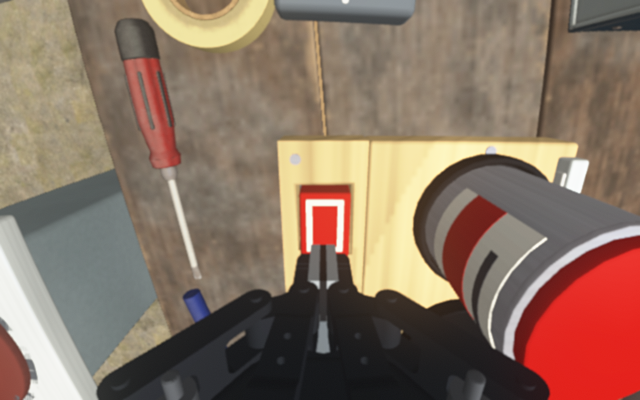

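In the recess. Press it down.

```bash
python3 -m handwheel '[[0.0,[0.025,0,0.001],[0,0,0]],[0.0,[0.015,0,0],[0,0,0]],[0.0,[0.005,0,0],[0,0,0]],[0.0,[0.004,0,0],[0,0,0]],[0.0,[0.004,0,0],[0,0,0]],[0.0,[0.003,0,0],[0,0,0]],[0.0,[0.003,0,0],[0,0,0]],[0.0,[0,0,0],[0,0,0]]]'
python3 -m handwheel '[[0.0,[0.002,0,0],[0,0,0]],[0.0,[0.001,0,0],[0,0,0]],[0.0,[0,0,0],[0,0,0]]]'
```

```text
t: 47.38
tool_pos: [0.4838, 0.1535, 0.0369]
tool_rot: [1.271, 1.162, -1.275]
contact_force: [0.4, -0.4, -1.0]
opening: 0.0002
t: 47.63
tool_pos: [0.484, 0.1535, 0.0342]
tool_rot: [1.271, 1.162, -1.274]
contact_force: [-1.8, 0.9, 2.5]
opening: 0.0001
```

```bash
python3 -m handwheel '[[0.0,[0.002,0,0],[0,0,0]],[0.0,[0,0,0],[0,0,0]]]'
python3 -m handwheel '[[0.0,[0.002,0,0],[0,0,0]],[0.0,[0,0,0],[0,0,0]]]'
```

```text
t: 47.8
tool_pos: [0.4842, 0.1536, 0.0339]
tool_rot: [1.271, 1.163, -1.275]
contact_force: [-7.1, -0.5, 14.3]
opening: 0.0
t: 47.97
tool_pos: [0.4845, 0.1536, 0.0338]
tool_rot: [1.27, 1.163, -1.276]
contact_force: [-12.5, -2.7, 26.8]
opening: -0.0
```

```bash
python3 -m handwheel '[[0.0,[-0.02,0,0],[0,0,0]],[0.0,[-0.04,0,0],[0,0,0]],[0.0,[-0.04,0,0],[0,0,0]],[0.0,[-0.04,0,0],[0,0,0]],[0.085,[-0.04,-0.03,0],[0,0,0]],[0.085,[-0.035,-0.03,0],[0,0,0]],[0.085,[0,-0.025,0],[-6,0,0]],[0.085,[0,0,0],[-7,0,0]],[0.085,[0,0,0],[-7,0,0]],[0.085,[0,0,0],[-7,0,0]]]'
python3 -m handwheel '[[0.085,[0,0,0],[-7,0,0]],[0.085,[0,0,0],[-7,0,0]],[0.085,[0,0,0],[-7,0,0]],[0.085,[0,0,0],[-7,0,0]],[0.085,[0,0,0],[-7,0,0]],[0.085,[0,0,0],[-7,0,0]],[0.085,[0,0,0],[-7,0,0]],[0.085,[0,0,0],[-7,0,0]],[0.085,[0,0,0],[-7,0,0]]]'
python3 -m handwheel '[[0.085,[0,0,0],[0,-6,0]],[0.085,[0,0,0],[0,-6,0]],[0.085,[0,0,0],[0,-6,0]],[0.085,[0,0,0],[0,-6,0]],[0.085,[0,0,0],[0,-5,0]],[0.085,[0,0,0],[0,0,0]],[0.085,[0,0,0],[0,0,0]],[0.085,[0,0,0],[0,0,0]]]'
python3 - <<'E'
from h import *
plan([0.4,0.156,0.26],-4.9,30)
im=ctrl.get_image('wrist'); cv2.imwrite('pics/w21.png',im[:,:,::-1])
crop(im[::-1,::-1],'w21c',260,110,400,260,5)
im=ctrl.get_image('top');crop(im,'t21',165,140,475,280,2.5)
E
```

```text
t: 48.8
tool_pos: [0.4066, 0.1611, 0.2349]
tool_rot: [0.915, 1.364, -0.919]
contact_force: [-0.1, 0.8, -0.9]
opening: 0.0722
t: 49.55
tool_pos: [0.4068, 0.161, 0.2344]
tool_rot: [0.061, 1.569, -0.068]
contact_force: [-0.2, -0.6, 0.2]
opening: 0.0848
t: 50.22
tool_pos: [0.4071, 0.1611, 0.2354]
tool_rot: [0.043, 1.064, -0.081]
contact_force: [0.7, 0.1, -0.3]
opening: 0.0849
now [0.4071 0.1611 0.2354] q [ 0.337  -0.7803  2.2947 -0.2224  1.1696 -1.1076] t 50.22 open 0.0849 F [ 0.6744  0.0804 -0.334 ]
azim z -4.906688654587464 tilt x 29.012470101380096
turn(tool) deg [-0.0036 -0.9886  0.2625] norm 1.0228533218629896 | shift mm in present axes [-24.6749  -5.826    6.1362] | in final axes [-24.5918  -5.7135   6.5608]
```

View pics/w21c.png

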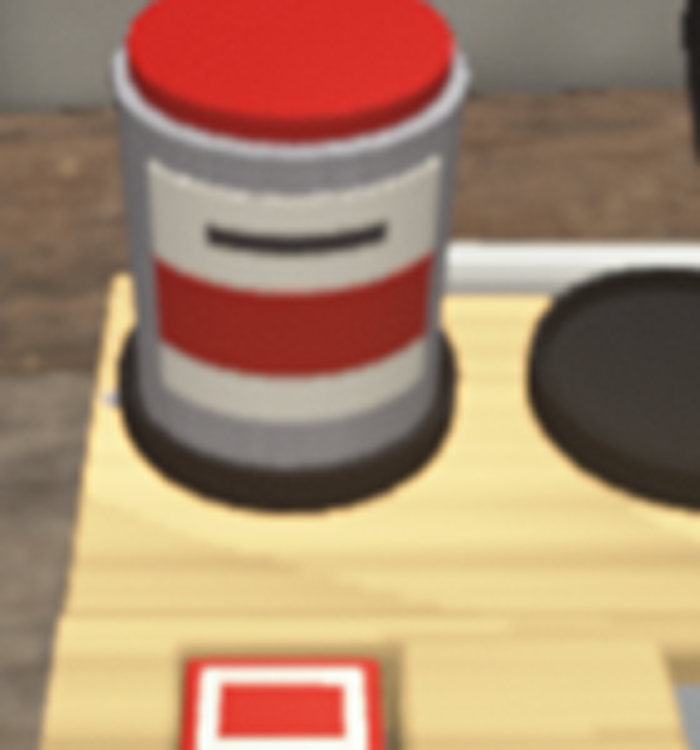

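View pics/w21.png

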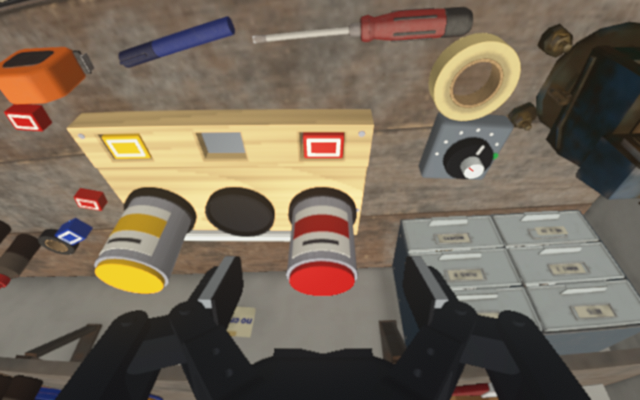

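View pics/t21.png

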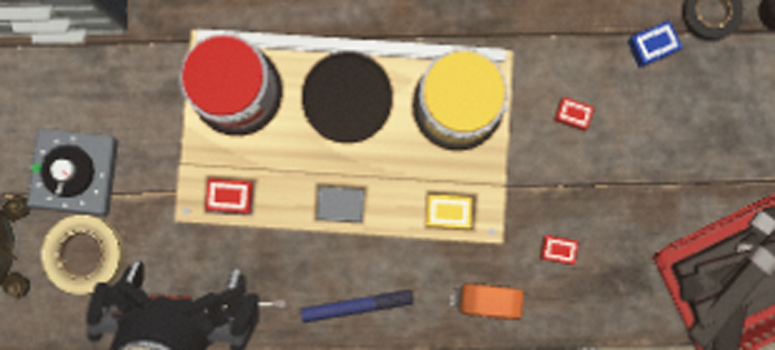

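Run:
```python
from h import *
C=cam('wrist')
f=lambda p:[639,399]-(np.array(p)/5+[260,110])
print(fittin(C,f([(126,170),(134,250),(148,390)]),f([(457,170),(448,250),(434,380)]),f([(149,170),(156,280),(163,380)]),f([(438,170),(430,280),(423,370)]),TR['L']))
im=cv2.imread('pics/w21.png')[:,:,::-1]
crop(im,'w21d',400,90,540,200,5.5)
```

```text
(array([  0.6038,   0.1412, 175.5892]), array([-0.1407, -0.4925, -1.0869,  0.3718,  0.6086,  0.8476,  0.6427,
        0.6493,  0.5399, -0.4256, -0.7111, -0.8657]))
```

View pics/w21d.png

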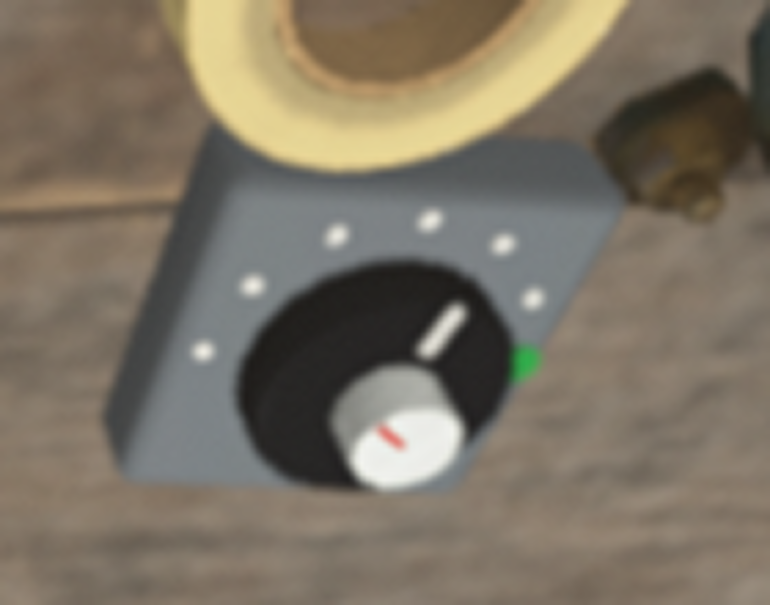

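Run:
```python
from h import *
C=cam('wrist'); q=lambda p:np.array(p)/5.5+[400,90]
l=px2w(C,q([(460,308),(427,354)]),.045); g=px2w(C,q([(527,362)]),.028); 
dots=px2w(C,q([(203,351),(253,286),(337,236),(430,220),(503,244),(533,299),(527,362)]),.028)
print('line',l,'green',g)
d=l[0]-l[1]; print('line dir az',np.degrees(np.arctan2(d[1],d[0]))%360)
A=np.c_[2*dots[:,:2],np.ones(7)];s=np.linalg.lstsq(A,(dots[:,:2]**2).sum(1),rcond=None)[0];c=s[:2];print('dots circle c',c,np.sqrt(s[2]+c@c))
print('dot az',[np.degrees(np.arctan2(*(p[:2]-c)[::-1]))%360 for p in dots]); d=l[0][:2]-c; print('line tip az',np.degrees(np.arctan2(d[1],d[0]))%360)
d=l[1][:2]-c; print('line inner az',np.degrees(np.arctan2(d[1],d[0]))%360)
b=px2w(C,q([(234,182),(622,203),(455,488),(122,480)]),.028);print(b,b.mean(0),np.linalg.norm(np.diff(b,axis=0),axis=1))
plan([.5124,.332,.2],0)
```

```text
line [[0.489  0.3474 0.045 ]
 [0.5016 0.3439 0.045 ]] green [[0.5204 0.3797 0.028 ]]
line dir az 164.74724645702244
dots circle c [0.5174 0.3393] 0.039680742004983845
dot az [np.float64(260.86386064714804), np.float64(231.8710073291182), np.float64(202.6511166255595), np.float64(173.85900551010909), np.float64(144.5670005627935), np.float64(114.56110974966406), np.float64(85.80321223700206)]
line tip az 164.1765490459329
line inner az 163.72770666037025
[[0.4648 0.2979 0.028 ]
 [0.476  0.3854 0.028 ]
 [0.5619 0.3755 0.028 ]
 [0.5521 0.2881 0.028 ]] [0.5137 0.3367 0.028 ] [0.0882 0.0864 0.0879]
now [0.4075 0.1609 0.2357] q [ 0.3365 -0.7792  2.2938 -0.2227  1.1695 -1.1073] t 50.32 open 0.0850 F [-0.7627 -0.4209  0.7057]
azim z -4.947303158475637 tilt x 29.017704250234637
turn(tool) deg [-4.91   28.9871  1.5189] norm 29.439162245406184 | shift mm in present axes [ 73.8797 179.8476  61.1966] | in final axes [ 35.6685 171.0846 104.9105]
```

```bash
python3 -m handwheel '[[0.072,[0,0,0],[0,5.8,0]],[0.072,[0,0,0],[0,5.8,0]],[0.072,[0,0,0],[0,5.8,0]],[0.072,[0,0,0],[0,5.8,0]],[0.072,[0,0,0],[0,5.8,0]],[0.072,[0,0,0],[-7,0,0]],[0.072,[0,0,0],[-7,0,0]],[0.072,[0,0,0],[-7,0,0]],[0.072,[0,0,0],[-7,0,0]],[0.072,[0,0,0],[-7,0,0]]]'
python3 -m handwheel '[[0.072,[0,0,0],[-7,0,0]],[0.072,[0,0.0118,0.032],[-1.3,0,0]],[0.072,[0,0.0118,0.032],[0,0,0]],[0.072,[0,0.0118,0.032],[0,0,0]],[0.072,[0,0.0118,0.032],[0,0,0]],[0.072,[0,0.0118,0.032],[0,0,0]],[0.072,[0,0.0118,0.032],[0,0,0]],[0.072,[0,0,0],[0,0,0]],[0.072,[0,0,0],[0,0,0]],[0.072,[0,0,0],[0,0,0]]]'
python3 - <<'E'
from h import *
plan([0.514,0.336,0.1],38.5,0)
im=ctrl.get_image('wrist'); cv2.imwrite('pics/w22.png',im[:,:,::-1])
crop(im,'w22c',240,110,440,260,4)
print(w2px(cam('wrist'),[.514,.336,.045]))
E
```

```text
t: 51.15
tool_pos: [0.4079, 0.1608, 0.235]
tool_rot: [-0.417, 1.533, 0.411]
contact_force: [-0.0, -0.5, 0.1]
opening: 0.0719
t: 51.98
tool_pos: [0.5148, 0.3348, 0.2334]
tool_rot: [-0.526, 1.51, 0.519]
contact_force: [-1.0, 0.1, -0.4]
opening: 0.0724
now [0.5148 0.3348 0.2334] q [ 0.4574  0.0285  1.6343 -0.0042  1.4821 -1.7805] t 51.98 open 0.0724 F [-0.9514  0.0663 -0.4132]
azim z 38.24160354420322 tilt x 0.3018264759484113
turn(tool) deg [-0.258  -0.2323  0.1927] norm 0.39707165422488716 | shift mm in present axes [133.428    1.9121   0.6217] | in final axes [133.4351   1.4618   0.0883]
[[323.9475 176.5225]]
```

View pics/w22.png

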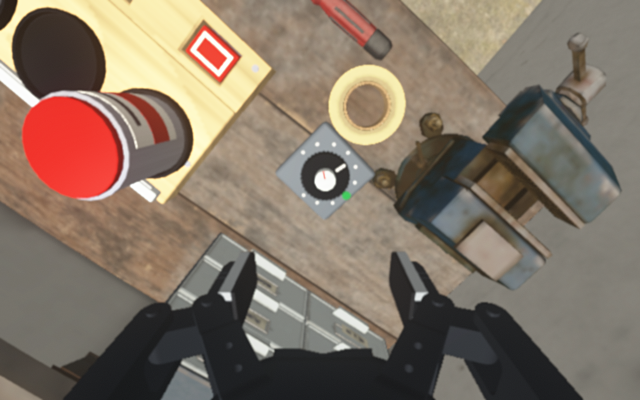

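View pics/w22c.png

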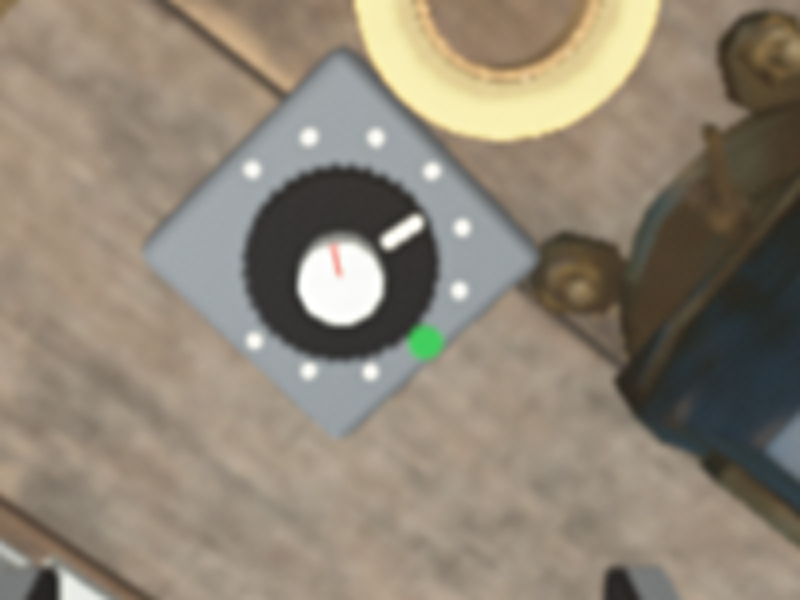

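Run:
```python
from h import *
C=cam('wrist'); q=lambda p:np.array(p,float)/4+[240,110]
import math
r=px2w(C,q([(341,260)]),.045)[0]; print('ring',r)
l=px2w(C,q([(386,245),(422,219)]),.045); d=l[1]-l[0]; print('line az',np.degrees(np.arctan2(d[1],d[0]))%360, 'via centre', np.degrees(np.arctan2(*(l.mean(0)-r)[1::-1]))%360)
dots=px2w(C,q([(252,169),(309,137),(376,137),(432,171),(463,227),(459,290),(425,343),(371,372),(309,371),(254,341)]),.028)[:,:2]
A=np.c_[2*dots,np.ones(len(dots))];s=np.linalg.lstsq(A,(dots**2).sum(1),rcond=None)[0];c=s[:2];print('dots c',c,np.sqrt(s[2]+c@c))
print('az',[round(np.degrees(np.arctan2(*(p-c)[::-1]))%360,1) for p in dots])
print('knob',px2w(C,q([(341,281)]),.061))
for z in (0,.1,.15): print('cab',z,px2w(C,[(225,235),(300,290)],z)[:,:2].tolist(),'vise',px2w(C,[(375,182)],z)[0,:2])
im=cv2.imread('pics/side0.png')
plan([*c,.1],38.5)
```

```text
ring [0.5116 0.3361 0.045 ]
line az 165.0477028121416 via centre 152.84520473023485
dots c [0.5143 0.3383] 0.03876392849489018
az [np.float64(262.6), np.float64(232.8), np.float64(202.6), np.float64(172.8), np.float64(142.9), np.float64(112.7), np.float64(82.3), np.float64(52.8), np.float64(23.0), np.float64(352.8)]
knob [[0.5134 0.3374 0.061 ]]
cab 0 [[0.6806843854253305, 0.28404424080116525], [0.6885315780336276, 0.4264703855449824]] vise [0.4858 0.4022]
cab 0.1 [[0.6192304183971753, 0.28405622469401626], [0.6249952011323332, 0.38868673667942655]] vise [0.476  0.3709]
cab 0.15 [[0.5885034348830976, 0.28406221664044173], [0.593227012681686, 0.3697949122466486]] vise [0.4712 0.3552]
now [0.5146 0.3345 0.2339] q [ 0.4571  0.0267  1.6353 -0.0042  1.482  -1.7803] t 52.03 open 0.0715 F [ 0.7134  0.5707 -1.0852]
azim z 38.2133955201342 tilt x 0.27547731230724054
turn(tool) deg [-0.2863 -0.1854  0.2037] norm 0.3972920252487596 | shift mm in present axes [133.8778   3.6808   2.5404] | in final axes [133.8976   3.1931   2.1243]
```

```bash
python3 -m handwheel '[[0.075,[0.035,0.0026,0.001],[0,0,0]],[0.075,[0.035,0,0],[0,0,0]],[0.075,[0.035,0,0],[0,0,0]],[0.075,[0.03,0,0],[0,0,0]],[0.075,[0,0,0],[0,0,0]],[0.075,[0,0,0],[0,0,0]],[0.075,[0,0,0],[0,0,0]]]'
python3 - <<'E'
from h import *
plan([0.5138,0.3372,0.028],38.5,0)
im=ctrl.get_image('wrist'); cv2.imwrite('pics/w23.png',im[:,:,::-1])
E
```

```text
t: 52.62
tool_pos: [0.5147, 0.3373, 0.1018]
tool_rot: [-0.525, 1.505, 0.519]
contact_force: [0.7, 0.3, 0.5]
opening: 0.0748
now [0.5147 0.3373 0.1018] q [ 0.4611  0.1406  1.7433 -0.0043  1.2558 -1.7755] t 52.62 open 0.0748 F [0.6953 0.3416 0.4819]
azim z 38.223292752747746 tilt x 0.2567874813500789
turn(tool) deg [-0.2768  0.0579  0.2502] norm 0.37759396790899924 | shift mm in present axes [73.7742  0.8221 -0.8649] | in final axes [73.7779  0.5039 -0.7872]
```

View pics/w23.png

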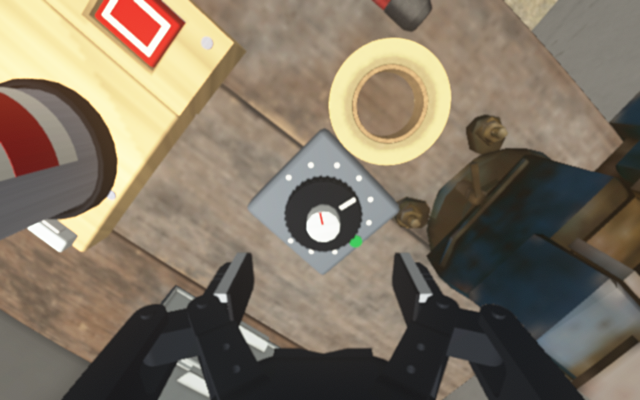

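Run:
```python
from h import *
C=cam('wrist'); T=cam('top')
print(w2px(C,[[.5138,.3372,.045],[.5138,.3372,.061]]))
im=cv2.imread('pics/w23.png')[:,:,::-1]; crop(im,'w23c',240,110,440,270,4)
for z in (0.02,.04,.06,.08,.1): print(z,px2w(C,[(412,213)],z)[0,:2],px2w(T,[(171.5,223)],z)[0,:2])
```

```text
[[322.8851 216.0047]
 [322.8108 224.6813]]
0.02 [0.473  0.4009] [0.473  0.3993]
0.04 [0.4709 0.3908] [0.4722 0.3926]
0.06 [0.4687 0.3807] [0.4714 0.386 ]
0.08 [0.4666 0.3706] [0.4707 0.3794]
0.1 [0.4645 0.3604] [0.4699 0.3728]
```

View pics/w23c.png

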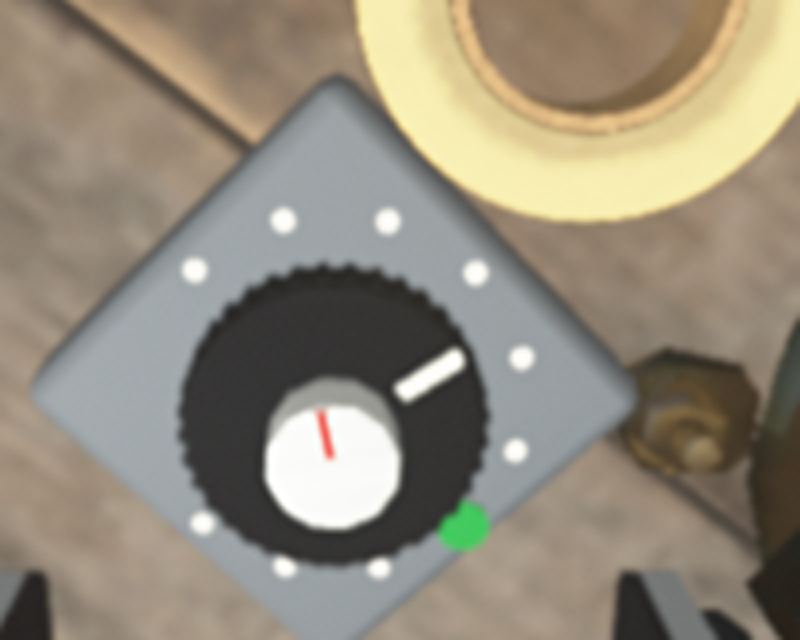

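```bash
python3 -m handwheel '[[0.07,[0.025,0.0008,0],[0,0,0]],[0.07,[0.025,0,0],[0,0,0]],[0.07,[0.012,0,0],[0,0,0]],[0.07,[0.006,0,0],[0,0,0]],[0.07,[0.003,0,0],[0,0,0]],[0.07,[0,0,0],[0,0,0]],[0.07,[0,0,0],[0,0,0]]]'
```

```text
t: 53.25
tool_pos: [0.5141, 0.3381, 0.0298]
tool_rot: [-0.526, 1.505, 0.52]
contact_force: [-0.5, 0.2, 0.1]
opening: 0.07
```

Run:
```python
from h import *
plan([0.5138,0.3372,0.028],38.5,0)
im=ctrl.get_image('wrist'); cv2.imwrite('pics/w24.png',im[:,:,::-1])
```

```text
now [0.5141 0.3381 0.0298] q [ 0.4627  0.2315  1.7741 -0.0045  1.135  -1.7741] t 53.25 open 0.0700 F [-0.4916  0.1795  0.1237]
azim z 38.266688892120676 tilt x 0.23821640919448941
turn(tool) deg [-0.2333  0.0016  0.2382] norm 0.3334413086637839 | shift mm in present axes [ 1.7831 -0.513  -0.7462] | in final axes [ 1.781  -0.5174 -0.7482]
```

View pics/w24.png

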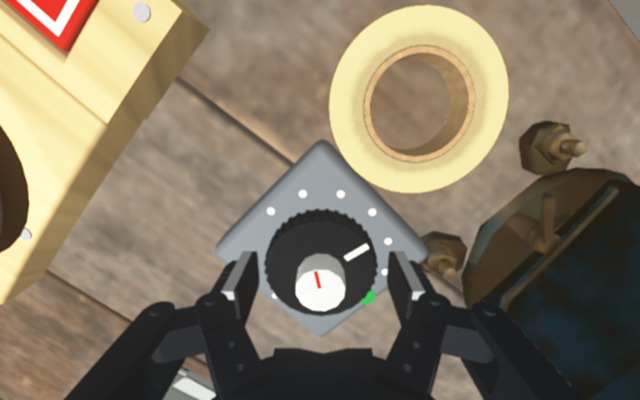

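```bash
python3 -m handwheel '[[0.064,[0,0,0],[0,0,0]],[0.060,[0,0,0],[0,0,0]],[0.05,[0,0,0],[0,0,0]],[0.05,[0,0,0],[0,0,0]],[0.05,[0,0,0],[0,0,0]],[0.05,[0,0,0],[0,0,0]]]' 25
python3 -m handwheel '[[0.05,[0,0,0],[3,0,0]],[0.05,[0,0,0],[5,0,0]],[0.05,[0,0,0],[5,0,0]],[0.05,[0,0,0],[5,0,0]],[0.05,[0,0,0],[5,0,0]],[0.05,[0,0,0],[0,0,0]]]'
```

```text
t: 53.8
tool_pos: [0.5146, 0.337, 0.0298]
tool_rot: [-0.528, 1.505, 0.518]
contact_force: [0.5, -4.1, 5.2]
opening: 0.0566
t: 54.3
tool_pos: [0.5146, 0.3369, 0.0298]
tool_rot: [-0.212, 1.558, 0.202]
contact_force: [1.1, -5.3, 5.4]
opening: 0.057
```

Run:
```python
from h import *
im=ctrl.get_image('wrist'); cv2.imwrite('pics/w25.png',im[:,:,::-1]); crop(im,'w25c',220,150,430,330,3.5)
```

```text
(no output)
```

View pics/w25c.png

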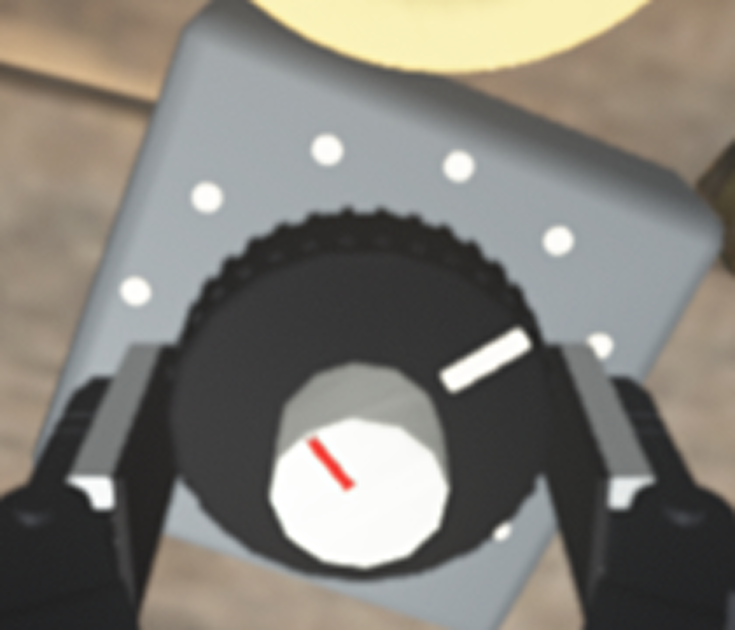

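```bash
python3 -m handwheel '[[0.05,[0,0,0],[6,0,0]],[0.05,[0,0,0],[6,0,0]],[0.05,[0,0,0],[6,0,0]],[0.05,[0,0,0],[6,0,0]],[0.05,[0,0,0],[6,0,0]],[0.05,[0,0,0],[6,0,0]],[0.05,[0,0,0],[6,0,0]],[0.05,[0,0,0],[6,0,0]],[0.05,[0,0,0],[6,0,0]],[0.05,[0,0,0],[4.5,0,0]]]'
python3 -m handwheel '[[0.05,[0,0,0],[0,0,0]],[0.068,[0,0,0],[0,0,0]],[0.068,[0,0,0],[0,0,0]],[0.068,[0,0,0],[0,0,0]],[0.068,[-0.02,0,0],[0,0,0]],[0.068,[-0.03,0,0],[0,0,0]],[0.068,[-0.03,0,0],[0,0,0]],[0.068,[-0.02,0,0],[0,0,0]],[0.068,[0,0,0],[0,0,0]],[0.068,[0,0,0],[0,0,0]]]'
python3 - <<'E'
from h import *
plan([0.5138,0.3372,0.028],38.5,0)
im=ctrl.get_image('wrist'); cv2.imwrite('pics/w26.png',im[:,:,::-1]); crop(im,'w26c',220,110,420,270,4)
E
```

```text
t: 55.18
tool_pos: [0.5144, 0.3364, 0.0298]
tool_rot: [0.589, 1.483, -0.597]
contact_force: [1.3, -6.7, 6.7]
opening: 0.057
t: 56.02
tool_pos: [0.5136, 0.3387, 0.1296]
tool_rot: [0.588, 1.485, -0.591]
contact_force: [0.6, -0.5, -0.3]
opening: 0.0681
now [0.5136 0.3387 0.1296] q [ 0.4637  0.1109  1.726  -0.0038  1.3034 -0.3518] t 56.02 open 0.0681 F [ 0.6171 -0.4817 -0.3428]
azim z -43.21681239954822 tilt x 0.22285599647237045
turn(tool) deg [-81.7167   0.1847   0.1578] norm 81.71706018852956 | shift mm in present axes [101.5913  -0.9303   0.7726] | in final axes [101.5875  -1.2892  -0.7499]
```

View pics/w26c.png

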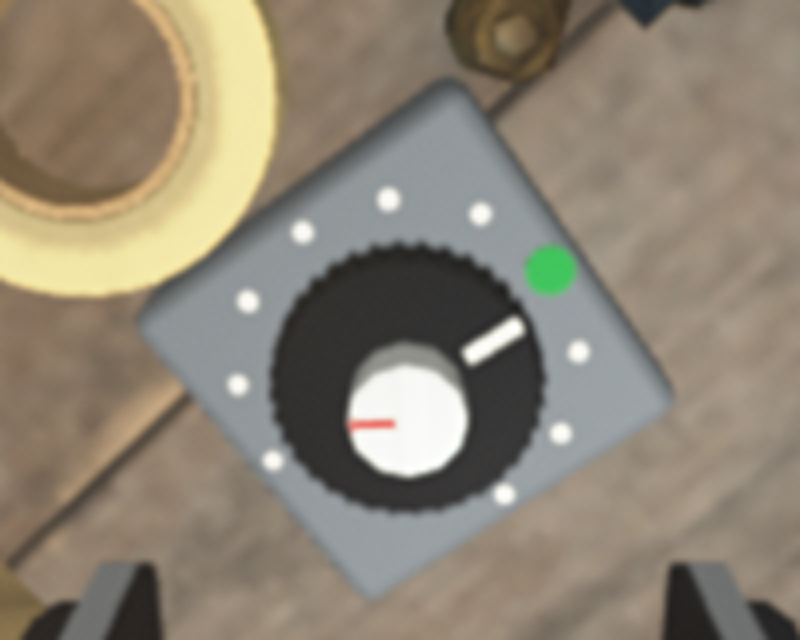

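Run:
```python
from h import *
C=cam('wrist'); q=lambda p:np.array(p,float)/4+[220,110]
l=px2w(C,q([(465,357),(521,323)]),.045); d=l[1]-l[0]; print('line az',np.degrees(np.arctan2(d[1],d[0]))%360)
P=[(273,460),(238,385),(248,301),(303,232),(389,200),(480,214),(550,270),(579,352),(561,434),(504,494)]
dots=px2w(C,q(P),.028)[:,:2]
A=np.c_[2*dots,np.ones(len(dots))];s=np.linalg.lstsq(A,(dots**2).sum(1),rcond=None)[0];c=s[:2];print('dots c',c,np.sqrt(s[2]+c@c))
az=[round(np.degrees(np.arctan2(*(p-c)[::-1]))%360,1) for p in dots]; print(az)
for k in l: print('tip az',np.degrees(np.arctan2(*(k[:2]-c)[::-1]))%360)
# ring outline centre
ring=px2w(C,q([(271,382),(546,382),(408,243),(408,513)]),.045); print(ring, px2w(C,q([(408,420)]),.061))
np_=[(408,243)]
```

```text
line az 79.81601240514335
dots c [0.5131 0.3371] 0.03831311901835012
[np.float64(262.7), np.float64(232.8), np.float64(202.8), np.float64(172.7), np.float64(142.7), np.float64(112.9), np.float64(83.1), np.float64(52.7), np.float64(22.4), np.float64(352.7)]
tip az 82.19894220429472
tip az 81.05578747446174
[[0.4915 0.3183 0.045 ]
 [0.5307 0.3603 0.045 ]
 [0.4894 0.3595 0.045 ]
 [0.5332 0.3185 0.045 ]] [[0.5126 0.3379 0.061 ]]
```

```bash
python3 -m handwheel '[[0.068,[-0.02,0,0],[0,0,0]],[0.068,[-0.02,0,-0.02],[0,0,0]],[0.068,[0,0,-0.02],[0,0,0]],[0.068,[0,0,0],[0,0,0]],[0.068,[0,0,0],[0,0,0]],[0.068,[0,0,0],[0,0,0]]]'
python3 - <<'E'
from h import *
o=ctrl.get_obs(); C=cam('wrist',o); print(o['tool_pos'])
im=ctrl.get_image('wrist'); cv2.imwrite('pics/w27.png',im[:,:,::-1]);
p=w2px(C,[.5135,.3375,.04])[0]; u,v=int(p[0]),int(p[1]); print(u,v)
crop(im,'w27c',u-50,v-45,u+50,v+45,7)
def az(a,b,z): 
    w=px2w(C,[a,b],z); d=w[1]-w[0]; return np.degrees(np.arctan2(d[1],d[0]))%360
q=lambda p:np.array(p,float)/4
# old pics, approximating cam pose from printed poses
def camat(pos,rot): return cam('wrist',dict(tool_pos=np.array(pos),tool_rot=np.array(rot)))
for pos,rot,a,b,off in (([.5147,.3373,.1018],[-0.525,1.505,.519],(330,458),(320,411),[240,110]),([.5136,.3387,.1296],[.588,1.485,-.591],(394,424),(349,425),[220,110])):
    c=camat(pos,rot); w=px2w(c,[q(a)+off,q(b)+off],.061); d=w[1]-w[0]; print('red mark az',np.degrees(np.arctan2(d[1],d[0]))%360,np.linalg.norm(d))
E
```

```text
t: 56.57
tool_pos: [0.4829, 0.3647, 0.1656]
tool_rot: [0.584, 1.489, -0.596]
contact_force: [-0.6, -1.1, -0.3]
opening: 0.0682
[0.4829 0.3647 0.1656]
323 230
red mark az 229.30502126432657 0.00894381118580978
red mark az 228.2207394200877 0.008929814169278088
```

View pics/w27c.png

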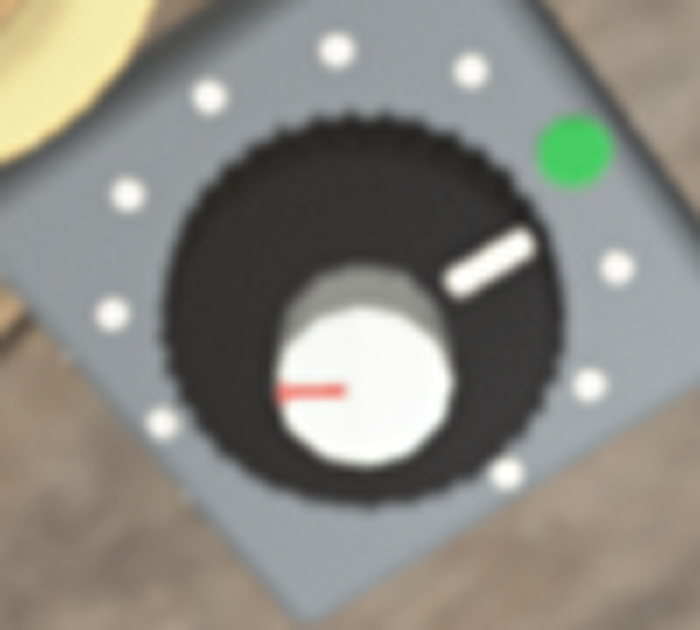

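Run:
```python
from h import *
C=cam('wrist'); q=lambda p:np.array(p,float)/7+[273,185]
l=px2w(C,q([(454,284),(528,241)]),.045); d=l[1]-l[0]; print('line az',np.degrees(np.arctan2(d[1],d[0]))%360)
P=[(162,424),(112,314),(128,195),(209,97),(337,50),(471,71),(575,151),(617,268),(589,385),(507,473)]
dots=px2w(C,q(P),.028)[:,:2]
A=np.c_[2*dots,np.ones(len(dots))];s=np.linalg.lstsq(A,(dots**2).sum(1),rcond=None)[0];c=s[:2];print('dots c',c)
print([round(np.degrees(np.arctan2(*(p-c)[::-1]))%360,1) for p in dots])
for k in l: print('tip az',np.degrees(np.arctan2(*(k[:2]-c)[::-1]))%360)
im=ctrl.get_image('top');crop(im,'t27',165,140,475,280,2.5)
```

```text
line az 79.5693255879116
dots c [0.5156 0.3372]
[np.float64(262.8), np.float64(232.7), np.float64(202.9), np.float64(172.9), np.float64(142.6), np.float64(112.8), np.float64(82.8), np.float64(52.6), np.float64(22.5), np.float64(352.8)]
tip az 81.0748814064755
tip az 80.41179562041435
```

View pics/t27.png

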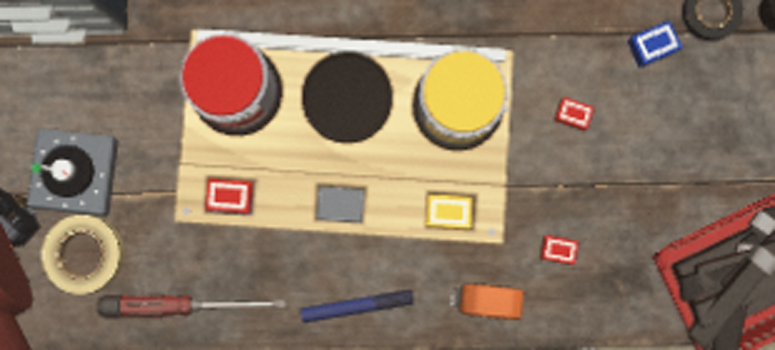

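Run:
```python
from station import ctrl
o=ctrl.get_obs(); print(o['t'],o['contact_force']); print(ctrl.finish_job())
```

```text
56.6667 [ 0.76731543  0.67113004 -0.13190594]
the job is handed in; nothing more can be done
None
```

I turned the two tins that were there to face the front, put their blocks in flush, and turned the light bar's ring to the green dot last. I handed the job in at 56.7 s with the robot clear of everything.

- **Tins:** Red was in the left bay and yellow in the right; the middle bay was empty. The last label fits were 175.6° for red and 175.3° for yellow, with the stand's front at 175.15°. An earlier fit of red read 177.1°, so allow about 2°. I did not measure yellow's label again after the blocks were placed.
- **Blocks:** I used the largest of the three red blocks for the left recess and the yellow one for the right. Both were pressed to their stops, with the fingertip at 33.8 mm on a stand top of 34 mm and 27–30 N at the end. In the last picture from above, both sit in their recesses. The blue block was knocked aside during the run; it was not needed, so I left it.
- **Ring:** The white line ends about 2–3° past the middle of the green dot (79.6–81° against 82.8°). I left it there because correcting it risked touching the inner knob. The knob's red mark read 229.3° before and 228.2° after, so it did not turn beyond measuring error.
- **Bystanders:** The tape measure looked unmoved in the last picture. So did as much of the black tape roll as it showed, at the picture's edge.

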